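# Stamp the finished panels and file them in the desk drawer

## Robot

A 6-joint arm with a two-finger parallel gripper is mounted at the origin on the work surface. World frame = base frame: x ahead of the robot, y to its left, z up, the work surface at z = 0. Lengths are in m, angles in rad, forces in N, time in s.
With the tool pointing down it reaches from about 0.4 to 0.925 m from the base axis. Payload 3.4 kg.
Tool frame: the origin (TCP) lies between the finger pads; the fingertips stand robot.tip_reach ahead of it and the grasp point (between the pads) lies 5 mm behind it (robot.tip_reach is the distance from the TCP to the fingertips, in m); z points along the fingers, y is the line along which they close (so a half turn about z gives the same grasp; the last joint's range is limited). The gripper opens to 85 mm and grips with 20 to 120 N. Pads are 22 mm wide; open, the fingers measure 114 mm over their backs; the gripper's body (76 mm by 85 mm) begins 54 mm behind the grasp point. The pads swing forward as they close: fully open they stand 13 mm farther back than shut.
Start: joints at [-1.421, 0.307, 1.506, -0, 1.328, -0.073], TCP at [0.127, -0.561, 0.245] pointing down, gripper open.
Joint ranges: [-3.12, 3.12], [-1.05, 2.28], [0.14, 2.33], [-1.42, 4.57], [0.1, 2.73], [-2.68, 2.68]. Speed limits (rad/s): [2.57, 2.57, 3.14, 3.14, 3.14, 3.14].

## Interface

Orientations are given as a rotation vector (axis times angle).
In Python, from plant import robot, eyes gives the robot as it stands.
- The arm moves only by the tool jog_arm, never from a script. Its arguments are lists of equal length, an entry for each row: "grip": the closure, from -1 (fully open) to 1 (shut); "offset": the shift along the tool's x, y, z each as a share of 0.02 m, from -1 to 1, a list of three; "twist": the turn about the tool's z as a share of 0.12 rad, from -1 to 1. A call has 1 to 12 rows; each row shifts and turns the commanded pose from where the row before left it, along the tool's axes as they then stand; what a row does not reach is not made up. A row lasts 1/8 s, in which the tool goes at most 62.5 mm and 10.7 degrees, less where a joint would pass 70% of its speed; a pose out of reach is approached as far as the arm can. A call with a number of a shift or a turn outside -1 to 1 is refused whole. A call with a gripper value outside its range is refused whole. The fingers move at their own pace and stop on an object; "force" is the grip in N (left out, the last holds). Time passes only in rows, so rows that do not move let the fingers close. It gives the time, the measured TCP pose, the force, the opening and the grip force at its end, in the units of the state.
- robot.read_state(): the state, without advancing time (a new reading comes with each control period).
- eyes.read_camera(name): name is "side" or "top"; returns a dict with "img" (400x640x3 uint8, red, green, blue), "depth" (400x640 float32, m along the optical axis (not along the pixel's ray), 0 where there is no reading), "fx", "fy", "cx", "cy" (pixels), "rvec" (rotation vector, rad) and "tvec" (3), from world to camera coordinates, as OpenCV has them. Camera axes: x right, y down, z forward; pixel columns grow to the right and rows downward; lengths in m; the calibration is good to about 2 mm. A picture is of the moment at which its call begins.
- robot.job_done(): hands the job in; it is judged then, once.
The state is a dict: "time_s": time; "joint_positions": joint angles; "qd": joint speeds; "joint_torque": joint torques, N m; "tcp_pos": TCP position; "eef_rot": TCP orientation; "ft_force": force on the tool from outside, world axes, zero at the start; "moment": the same for the moment, N m; "gripper_width": finger opening in m; "grip_force": force on a finger pad.
Only numpy, scipy, OpenCV 4.12 (cv2) and the standard library are available. Lean on these libraries where they do the work, as an engineer would, in place of code of your own. Each camera call takes 0.05 s, during which the arm holds its last target. There are 200 camera calls.

## Task

Put the maker's stamp on every painted panel on the table and file them, working from the largest panel to the smallest: slide each one flat under the stamp with its bare wooden end up against the fence, square and centred on the line, push the sprung lever down firmly until the die presses on the wood, and let it come up again. Put the stamped panels painted side up in the top drawer of the white unit as one neat, squared pile, centred on one another with the largest at the bottom, and then shut the drawer fully. Leave the other things on the table, and the lower drawer, as they are.

Things in the scene. Friction and masses are not known exactly. Their poses are not given: they have to be found in the camera images.
- panel_1: painted birch panel, largest: pink ground with a big yellow and brown sunflower; 112 x 66 x 10 mm, about 55 g, lying face up. Origin: centre of the underside; z up out of the painted face, x along its length to the bare wooden end (last 26 mm unpainted, edge at x = +56 mm), y across its width. May be absent (None).
- panel_2: painted birch panel, second largest: sky-blue ground, green strip, red and yellow dots; 98 x 58 x 10 mm, about 42 g, lying face up. Origin: centre of the underside; z up out of the painted face, x along its length to the bare wooden end (last 26 mm unpainted, edge at x = +49 mm), y across its width. May be absent (None).
- panel_3: painted birch panel, third largest: cream ground with a yellow and dark blue striped bee; 84 x 50 x 10 mm, about 31 g, lying face up. Origin: centre of the underside; z up out of the painted face, x along its length to the bare wooden end (last 26 mm unpainted, edge at x = +42 mm), y across its width. May be absent (None).
- panel_4: painted birch panel, smallest: dark teal ground with a white daisy; 70 x 42 x 10 mm, about 22 g, lying face up. Origin: centre of the underside; z up out of the painted face, x along its length to the bare wooden end (last 26 mm unpainted, edge at x = +35 mm), y across its width. May be absent (None).
- stamp: green hand lever stamp, screwed down. Origin on the table below the middle of the fence face; x into the fence (away from the arm), y towards the lever's grip. Base 12 mm high, x -125 to +35 mm, y -115 to +75 mm; its flat top is the bed, with a dark centre line at y = 0. Hinge cheeks at y = -92 mm, x -35 to +7 mm, 32 mm above the bed.
- stamp_fence (a point): middle of the fence's foot, on the bed (12 mm above the table), axes as stamp. The fence is a steel strip 7 mm high, 100 mm long, face at x = 0. A bar 26 mm wide (x -27 to -1 mm) crosses over: with the lever up its underside is 33 mm and its top at most 58 mm above the bed between y = -42 and +42 mm. So a panel is slid in flat from the front (-x), held where it stands out before the bar.
- stamp_die (a point): middle of the lower face of the rubber die (20 x 28 mm) under the bar; it comes down on the panel 14 mm in front of the fence face at y = 0. With the lever up its lowest edge is 23 mm above the bed. Its axes turn with the lever.
- stamp_grip (a point): middle of the top face of the lever's red grip (70 mm long, 36 mm wide), to be pushed down; 212 mm from the hinge axis. Up, it is about 82 mm above the table, 117 mm to +y of the fence's middle and 14 mm in front of its face; when the die meets a 10 mm panel it has come down 38 mm and gone 5 mm further to +y. Its axes turn with the lever.
- stamp_lever (a joint): angle of the lever, rad: 0 up (at rest), about 0.18 when the die meets a 10 mm panel, stop at 0.215 with nothing there. A spring lifts it back: pushing at the grip takes about 2 to 3 N at first and 5 N at 0.18; any extra force goes into the panel, 2.4 times magnified.
- files_drawer0_handle (a point): middle of the upper drawer's handle: a dark steel bar 11 mm thick, 120 mm long, along its y, 96 mm above the table, its centre 35 mm before the drawer's front. Its x axis points into the white desk drawer unit (240 mm wide, 270 deep, 130 mm high; two books 24 mm high on top, set back 30 mm): the drawer opens along -x.
- files_drawer0 (a joint): how far the upper drawer is open, m: 0 shut, 0.19 fully open; friction about 1 N, stays where it is left. Seen from the handle (its axes), the drawer's inner floor is 20 mm lower (75 mm above the table), 198 mm wide, and begins at x = +56 mm at the front's inner face; fully open it is free from above up to x = +235 mm. Side walls 39 mm high, front 50 mm.
- files_drawer1 (a joint): how far the lower drawer is open, m (0 shut); it is not needed.
- tube_ochre: ochre paint tube lying flat, 100 x 32 x 18 mm; a bystander. Origin at the centre of its underside.
- tube_magenta: magenta paint tube lying flat, 100 x 32 x 18 mm; a bystander. Origin at the centre of its underside.
- tape_roll: roll of cream tape lying flat, 52 mm across, 18 mm high; a bystander. Origin at the centre of its underside.
- brush: paint brush lying flat, 200 mm long; a bystander. Origin at the centre of its underside.
- varnish: amber bottle with black cap, 48 mm across, 110 mm high; a bystander. Origin at the centre of its underside.
- sanding_block: cork sanding block, 70 x 45 x 28 mm; a bystander. Origin at the centre of its underside.
Mind the look-alikes: they are no part of the job. What is shaped like the panel_4 but orange or purple is not meant. What is shaped like the panel_1 but purple is not meant.

How it is judged:
On the way, in this order (a step that is already met when the one before it is completed fails the run):
1. panel_1 (if present) stamped: bare end within 6 mm of the fence, square within 0.15 rad, centred within 12 mm, face up, die pressed on it with more than 8 N for 0.15 s (contact force between panel_1 and stamp_lever_c3 above 8 N and x of stamp_fence in the frame of panel_1 between 0.046 and 0.062 m and y of panel_1 in the frame of stamp_fence between -0.012 and 0.012 m and angle between the x axis of panel_1 and the x axis of stamp_fence, either way round below 0.15 rad and angle between panel_1's own z axis and vertical below 0.15 rad), for 0.15 s.
2. panel_2 (if present) stamped: bare end within 6 mm of the fence, square within 0.15 rad, centred within 12 mm, face up, die pressed on it with more than 8 N for 0.15 s (contact force between panel_2 and stamp_lever_c3 above 8 N and x of stamp_fence in the frame of panel_2 between 0.039 and 0.055 m and y of panel_2 in the frame of stamp_fence between -0.012 and 0.012 m and angle between the x axis of panel_2 and the x axis of stamp_fence, either way round below 0.15 rad and angle between panel_2's own z axis and vertical below 0.15 rad), for 0.15 s.
3. panel_3 (if present) stamped: bare end within 6 mm of the fence, square within 0.15 rad, centred within 12 mm, face up, die pressed on it with more than 8 N for 0.15 s (contact force between panel_3 and stamp_lever_c3 above 8 N and x of stamp_fence in the frame of panel_3 between 0.032 and 0.048 m and y of panel_3 in the frame of stamp_fence between -0.012 and 0.012 m and angle between the x axis of panel_3 and the x axis of stamp_fence, either way round below 0.15 rad and angle between panel_3's own z axis and vertical below 0.15 rad), for 0.15 s.
4. panel_4 (if present) stamped: bare end within 6 mm of the fence, square within 0.15 rad, centred within 12 mm, face up, die pressed on it with more than 8 N for 0.15 s (contact force between panel_4 and stamp_lever_c3 above 8 N and x of stamp_fence in the frame of panel_4 between 0.025 and 0.041 m and y of panel_4 in the frame of stamp_fence between -0.012 and 0.012 m and angle between the x axis of panel_4 and the x axis of stamp_fence, either way round below 0.15 rad and angle between panel_4's own z axis and vertical below 0.15 rad), for 0.15 s.
At the end, for the whole second after the job is handed in: All panels present were stamped, largest first, and lie at rest in the upper drawer, face up (0.12 rad), in one pile: centres within 20 mm, squared within 0.3 rad, each smaller one above every larger one. Upper drawer shut to within 8 mm, lever up (below 0.03 rad) (x of panel_1 in the frame of files_drawer0_handle between 0.063 and 0.28 m and y of panel_1 in the frame of files_drawer0_handle between -0.09 and 0.09 m and z of panel_1 in the frame of files_drawer0_handle between -0.0245 and 0.008 m and angle between each of panel_1, panel_2, panel_3, panel_4's own z axis and vertical below 0.12 rad and linear speed of each of panel_1, panel_2, panel_3, panel_4 below 0.02 m/s and z of each of panel_2, panel_3, panel_4 in the frame of panel_1 above 0.007 m and horizontal distance between each of panel_2, panel_3, panel_4 and panel_1 below 0.02 m and angle between the x axis of each of panel_2, panel_3, panel_4 and the x axis of panel_1, either way round below 0.3 rad and x of panel_2 in the frame of files_drawer0_handle between 0.063 and 0.28 m and y of panel_2 in the frame of files_drawer0_handle between -0.09 and 0.09 m and z of panel_2 in the frame of files_drawer0_handle between -0.0245 and 0.008 m and z of each of panel_3, panel_4 in the frame of panel_2 above 0.007 m and horizontal distance between each of panel_3, panel_4 and panel_2 below 0.02 m and angle between the x axis of each of panel_3, panel_4 and the x axis of panel_2, either way round below 0.3 rad and x of panel_3 in the frame of files_drawer0_handle between 0.063 and 0.28 m and y of panel_3 in the frame of files_drawer0_handle between -0.09 and 0.09 m and z of panel_3 in the frame of files_drawer0_handle between -0.0245 and 0.008 m and z of panel_4 in the frame of panel_3 above 0.007 m and horizontal distance between panel_4 and panel_3 below 0.02 m and angle between the x axis of panel_4 and the x axis of panel_3, either way round below 0.3 rad and x of panel_4 in the frame of files_drawer0_handle between 0.063 and 0.28 m and y of panel_4 in the frame of files_drawer0_handle between -0.09 and 0.09 m and z of panel_4 in the frame of files_drawer0_handle between -0.0245 and 0.008 m and value of joint files_drawer0 below 0.008 m and value of joint stamp_lever below 0.03 rad); the robot touches nothing.
It fails at once if a bystander (tube, tape, brush, bottle, sanding block) pushed more than 30 mm from its place (distance of any of tube_ochre, tube_magenta, tape_roll, brush, varnish, sanding_block from where it was at the start of the episode above 0.03 m).
It fails at once if lower drawer opened (value of joint files_drawer1 above 0.03 m).
Of panel_1, panel_2, panel_3, panel_4 only 2 to 3 are there at a start; the rules pass over those that are not, and their reading is None.
At some moment in a run one of panel_1, panel_2, panel_3, panel_4 may be knocked a few centimetres aside while the robot is not near it.
It also fails if it takes over 210 s, if anything falls off the work surface, if the arm or the gripper's body presses on something with over 40 N, if the wrist force passes 120 N, or if a joint passes its speed limit or range.

## Working session

There is one attempt and no reset: what is moved stays moved. The work goes in short steps, Python scripts to look and compute and a tool call to move; the robot and the scene stay as the last step left them, time stands still between calls to the robot, and variables do not carry over. Pictures are saved under pics/ and viewed, at most 14 in all, crops included, and the job is handed in when it is done.

Besides the shell and the picture viewer there is one more tool, called after "Emit:" by a JSON object that holds its "op" and its "data", one argument or row to a line. jog_arm: Moves the arm, as the interface text tells. Its arguments: {"type":"object","properties":{"grip":{"type":"array"},"offset":{"type":"array"},"twist":{"type":"array"},"force":{"type":"number"}},"required":["grip","offset","twist"]}

```bash
mkdir -p pics; ls; cat > h.py <<'E'
import numpy as np, cv2
from plant import robot, eyes
def cam(n):
    c=eyes.read_camera(n); c['R']=cv2.Rodrigues(np.array(c['rvec'],float))[0]; c['t']=np.array(c['tvec'],float).ravel(); return c
def ray(c,u,v,z):
    d=c['R'].T@np.array([(u-c['cx'])/c['fx'],(v-c['cy'])/c['fy'],1]); o=-c['R'].T@c['t']
    return o+d*(z-o[2])/d[2]
def proj(c,p):
    q=c['R']@np.array(p)+c['t']; return np.array([c['fx']*q[0]/q[2]+c['cx'],c['fy']*q[1]/q[2]+c['cy']])
def cloud(c):
    v,u=np.mgrid[0:400,0:640]; d=c['depth']
    P=np.stack([(u-c['cx'])/c['fx']*d,(v-c['cy'])/c['fy']*d,d],-1)
    return (P-c['t'])@c['R']
E
python3 - <<'E'
from h import *
for n in('top','side'):
    c=cam(n); cv2.imwrite(f'pics/{n}0.png',c['img'][:,:,::-1]); np.savez(f'{n}0.npz',**c)
    print(n,-c['R'].T@c['t'],c['fx'],ray(c,320,200,0))
s=robot.read_state(); print(s, robot.tip_reach)
E
```

```text
pics
top [ 0.31945706 -0.00369692  1.12300699] 374.1204333908813 [ 0.51708141 -0.01573339  0.        ]
side [0.0660242  0.71376411 0.78296021] 444.199139251094 [ 5.31766695e-01 -7.51801924e-02 -1.11022302e-16]
{'time_s': 0.1, 'joint_positions': array([-1.42147000e+00,  3.07489415e-01,  1.50754646e+00,  1.24378235e-05,
        1.32840815e+00, -7.35122909e-02]), 'qd': array([ 0.0022355 , -0.00156215, -0.00308218, -0.00178076,  0.00064276,
        0.00155861]), 'joint_torque': array([ 1.22313577e-04, -4.58527994e+01, -2.52607566e+01, -1.77542925e-04,
        5.57045350e-03, -2.88188758e-06]), 'tcp_pos': array([ 0.12695751, -0.56018843,  0.24447676]), 'eef_rot': array([-3.12027403e+00, -3.49099870e-01,  9.12103512e-05]), 'ft_force': array([-0.91808591, -1.02790641, -0.17323586]), 'moment': array([-0.01988644, -0.04956617,  0.03449048]), 'grip_force': 0.0, 'gripper_width': 0.08543985263502357} 0.014
```

View pics/top0.png

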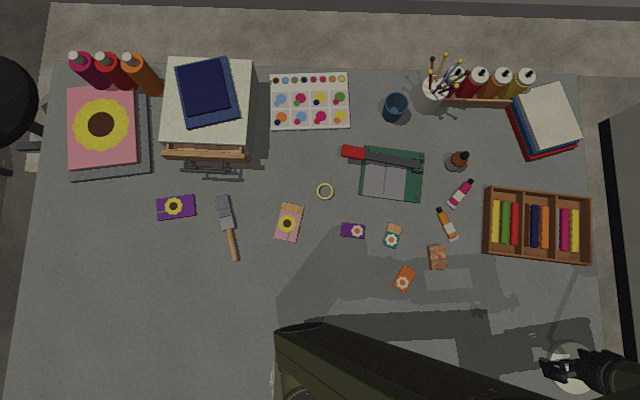

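View pics/side0.png

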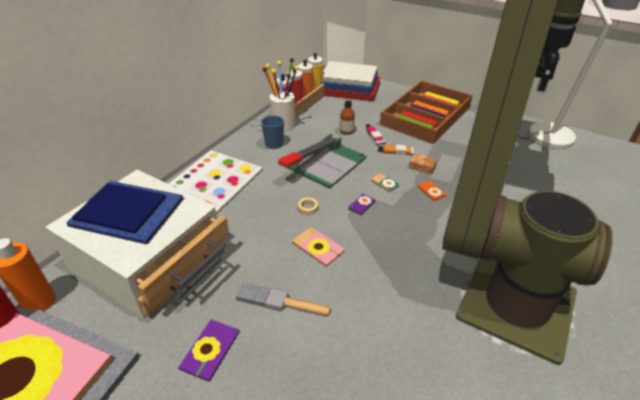

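Top view: the pink sunflower panel is at (289,222), with purple look-alikes at (176,207) and (353,231). A teal daisy panel is at (393,236), with an orange look-alike at (404,279). The stamp is at (390,172) with its red grip at (353,152), and the drawer handle is near (212,172). No sky-blue or cream panel is visible so far. Pink fits panel_1 and teal fits panel_4; I'll confirm both in an enlarged crop.

```bash
python3 - <<'E'
from h import *
a=np.load('top0.npz'); c={k:a[k] for k in a}; im=c['img']
cv2.imwrite('pics/crop1.png',cv2.resize(im[135:295,270:480],None,fx=3.7,fy=3.7,interpolation=cv2.INTER_CUBIC)[:,:,::-1])
P=cloud(c); hsv=cv2.cvtColor(im,cv2.COLOR_RGB2HSV)
def rect(m,z,name):
    cs,_=cv2.findContours(m.astype(np.uint8),cv2.RETR_EXTERNAL,cv2.CHAIN_APPROX_NONE)
    cs=max(cs,key=cv2.contourArea).reshape(-1,2)
    W=np.array([ray(c,u,v,z)[:2] for u,v in cs],np.float32)
    (x,y),(w,h),ang=cv2.minAreaRect(W*1000); print(name,np.round([x,y,w,h,ang],1))
def win(u0,u1,v0,v1):
    m=np.zeros((400,640),bool); m[v0:v1,u0:u1]=1; return m
sat=hsv[...,1]
for nm,w in dict(p1=(265,312,195,250),p4=(378,408,218,255)).items():
    m=win(*w)&(sat>60); rect(m,0.01,nm)
    ys,xs=np.nonzero(m); print(np.round(np.nanmedian(P[m][:,2]),4))
g=win(335,440,135,210); m=g&(hsv[...,0]>50)&(hsv[...,0]<95)&(sat>60); rect(m,.012,'green')
r=win(335,372,135,165)&((hsv[...,0]<8)|(hsv[...,0]>172))&(sat>140); rect(r,.08,'grip'); print(P[r].mean(0),np.median(P[r],0))
# local depth table
for u,v in [(289,240),(360,182),(380,182),(393,240),(380,160),(410,165),(210,163),(210,172),(210,178),(205,155),(200,100)]: print(u,v,np.round(P[v,u],3), hsv[v,u])
# depth points of drawer handle
m=win(165,255,140,190); Q=P[m]; 
for lo,hi in((.085,.105),(.105,.125),(.06,.085)):
    q=Q[(Q[:,2]>lo)&(Q[:,2]<hi)]; print(lo,len(q),q.min(0).round(3) if len(q) else'',q.max(0).round(3) if len(q) else '')
E
```

```text
p1 [447.3  76.3  66.9 113.7  79.1]
0.0104
p4 [ 424.4 -236.1   44.2   46.9   72.4]
0.0099
green [ 601.3 -240.9  170.8  159.1   83.4]
grip [ 646.8 -107.9   69.2   36.1   79.6]
[ 0.64671363 -0.1078259   0.07946893] [ 0.64615537 -0.10769173  0.07936046]
289 240 [0.393 0.074 0.007] [175  77 170]
360 182 [ 0.573 -0.136  0.012] [ 71 112  73]
380 182 [ 0.575 -0.198  0.01 ] [ 10  14 111]
393 240 [ 0.399 -0.235  0.013] [ 13 132 157]
380 160 [ 0.63  -0.189  0.061] [15  8 63]
410 165 [ 0.621 -0.282  0.044] [30  4 59]
210 163 [0.625 0.325 0.001] [36 21 60]
210 172 [0.573 0.295 0.098] [150   5  48]
210 178 [0.578 0.322 0.001] [30 13 58]
205 155 [0.617 0.307 0.115] [ 16 117 144]
200 100 [0.761 0.32  0.154] [118 123  62]
0.085 450 [0.57  0.193 0.085] [0.673 0.432 0.105]
0.105 715 [0.574 0.193 0.105] [0.663 0.422 0.125]
0.06 571 [0.61  0.193 0.061] [0.679 0.43  0.085]
```

View pics/crop1.png

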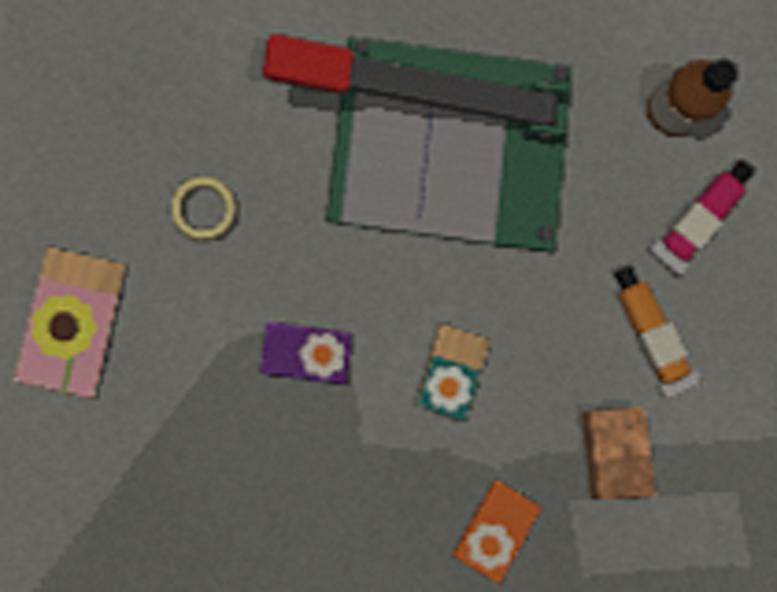

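The crop confirms it. The pink sunflower panel with its bare end up (crop 75,320) is panel_1. The teal daisy panel with its bare end up (455,370) is panel_4. The purple (307,352) and orange (497,530) ones are look-alikes without a bare end. The stamp's centre line runs from (418,218) to (430,110).

```bash
cat >> h.py <<'E'
def yaw():
    s=robot.read_state(); R=cv2.Rodrigues(np.array(s['eef_rot'],float))[0]; return np.arctan2(R[1,0],R[0,0]),s,R
def plan(x,y,z,w=None):
    "offset (tool axes, units of 20 mm) after twisting to yaw w; twist in units"
    a,s,R=yaw(); w=a if w is None else w
    d=np.array([x,y,z])-s['tcp_pos']; tx=np.array([np.cos(w),np.sin(w)]); ty=np.array([np.sin(w),-np.cos(w)])
    print('at',s['tcp_pos'].round(4),'yaw',round(a,3),'t',s['time_s'],'twist units',round(-(w-a)/.12,2),'then units',np.round([d[:2]@tx/.02,d[:2]@ty/.02,-d[2]/.02],2))
def objrect(c,m,z):
    cs,_=cv2.findContours(m.astype(np.uint8),cv2.RETR_EXTERNAL,cv2.CHAIN_APPROX_NONE)
    cs=max(cs,key=cv2.contourArea).reshape(-1,2)
    W=np.array([ray(c,u,v,z)[:2] for u,v in cs],np.float32); (x,y),(w,h),a=cv2.minAreaRect(W*1000)
    if w<h: a+=90
    a=(a+90)%180-90
    return np.round([x,y,max(w,h),min(w,h),a],1)
E
python3 - <<'E'
from h import *
a=np.load('top0.npz'); c={k:a[k] for k in a}; im=c['img']; hsv=cv2.cvtColor(im,cv2.COLOR_RGB2HSV); P=cloud(c)
def cr(u,v,z): return ray(c,270+(u+.5)/3.7-.5,135+(v+.5)/3.7-.5,z)[:2]
FL,FR=cr(328,222,.012),cr(555,250,.012); l0,l1=cr(418,218,.012),cr(430,110,.012); BR=cr(571,67,.012); BL=cr(347,37,.012)
d=FL-FR; print('FL FR BR BL',FL,FR,BR,BL,np.linalg.norm(d), 'yaw',np.degrees(np.arctan2(-d[0],d[1])), 'side',np.degrees(np.arctan2(*(BR-FR)[::-1])),np.linalg.norm(BR-FR),'line',np.degrees(np.arctan2(*(l1-l0)[::-1])),l0,l1)
# p4 by corners in crop
q=[cr(*p,.010) for p in((439,323),(490,343),(469,420),(417,402))]
print('p4 c',np.mean(q,0),np.linalg.norm(q[0]-q[1]),np.linalg.norm(q[1]-q[2]),np.degrees(np.arctan2(*((q[0]+q[1]-q[2]-q[3])[::-1]))))
m=np.zeros((400,640),np.uint8); m[215:257,376:412]=1
b=(m>0)&((hsv[...,1]>55)|(hsv[...,2]>125)); b=cv2.morphologyEx(b.astype(np.uint8),cv2.MORPH_CLOSE,np.ones((5,5))); print('p4',objrect(c,b,.01))
# handle
s=np.load('side0.npz'); s={k:s[k] for k in s}; Q=cloud(s)
for nm,C in(('top',P),('side',Q)):
    k=(C[...,2]>.088)&(C[...,2]<.106)&(C[...,0]>.54)&(C[...,0]<.60)&(C[...,1]>.18)&(C[...,1]<.45)
    pts=C[k]; 
    if len(pts)>10: print(nm,len(pts),pts.mean(0),pts.min(0),pts.max(0)); r=cv2.minAreaRect((pts[:,:2]*1000).astype(np.float32)); print(r)
    k=(C[...,2]>.126)&(C[...,2]<.136)&(C[...,0]>.5)&(C[...,1]>.12)&(C[...,1]<.5); r=cv2.minAreaRect((C[k][:,:2]*1000).astype(np.float32)); print('unit top',r)
    k=(C[...,2]>.118)&(C[...,2]<.1255)&(C[...,0]>.5)&(C[...,0]<.7)&(C[...,1]>.12)&(C[...,1]<.5); r=cv2.minAreaRect((C[k][:,:2]*1000).astype(np.float32)); print('front top',r)
E
```

```text
FL FR BR BL [ 0.53396979 -0.13123956] [ 0.51471121 -0.31742606] [ 0.67067439 -0.33506267] [ 0.69224101 -0.14695693] 0.18717987378301276 yaw -5.905505240823221 side -6.451709727550068 0.15695720561131238 line -6.772880180219449 [ 0.53892793 -0.20519012] [ 0.63065873 -0.21608433]
p4 c [ 0.41360195 -0.23328241] 0.04403462808273542 0.06483822348525431 -16.133552256767175
p4 [ 413.6 -232.4   69.9   44.2  -18. ]
top 215 [0.57899975 0.31404606 0.09952133] [0.57020876 0.24996823 0.09241358] [0.59981072 0.3788937  0.10538293]
((586.0040893554688, 314.281494140625), (128.9632110595703, 29.448108673095703), 88.96437072753906)
unit top ((776.3278198242188, 345.01019287109375), (309.101318359375, 257.9494934082031), 88.95402526855469)
front top ((652.2000732421875, 311.308837890625), (236.33441162109375, 82.19549560546875), 89.37066650390625)
side 395 [0.57668895 0.3210569  0.09834806] [0.56761353 0.25330559 0.09130622] [0.59961647 0.38179837 0.10351622]
((583.6140747070312, 317.55035400390625), (128.4940185546875, 31.982345581054688), 89.98812866210938)
unit top ((774.9237670898438, 345.9508972167969), (310.7406921386719, 260.455078125), 88.85029602050781)
front top ((632.424560546875, 323.5071716308594), (244.76145935058594, 81.1644058227539), 77.14893341064453)
```

Emit:
{"op": "jog_arm", "data": {
  "grip": [0.3,0.3,0.3,0.3,0.3,0.3,0.3,0.3,0.3,0.3,0.3,0.3],
  "offset": [
    [1,-0.6,0],
    [1,-0.6,0],
    [1,-0.6,0],
    [1,-0.6,0],
    [1,-0.6,0],
    [1,-0.6,0],
    [1,-0.6,0],
    [1,-0.6,0],
    [1,-0.6,0],
    [1,-0.6,0],
    [1,-0.6,0],
    [1,-0.6,0]
  ],
  "twist": [0,0,0,0,0,0,0,0,0,0,0,0]
}}

```text
time_s: 1.6
tcp_pos: [0.3303, -0.3653, 0.2455]
eef_rot: [3.122, 0.351, 0.001]
ft_force: [-0.2, 0.0, 0.0]
gripper_width: 0.0297
grip_force: 0.0
```

Emit:
{"op": "jog_arm", "data": {
  "grip": [0.3,0.3,0.3,0.3,0.3,0.3,0.3,0.3,0.3,0.3,0.3],
  "offset": [
    [1,-1,0],
    [1,-1,0],
    [1,-1,0],
    [1,-1,0],
    [0.5,-1,0],
    [0,-1,0],
    [0,-1,0],
    [0,-1,0],
    [0,-1,0],
    [0,-1,0],
    [0,-1,0]
  ],
  "twist": [0,0,0,0,0,0,0,0,0,0,0]
}}

```text
time_s: 2.98
tcp_pos: [0.368, -0.1317, 0.2454]
eef_rot: [3.122, 0.349, 0.0]
ft_force: [-0.1, -0.2, 0.3]
gripper_width: 0.0297
grip_force: 0.0
```

Emit:
{"op": "jog_arm", "data": {
  "grip": [0.3,0.3,0.3,0.3,0.3,0.3,0.3,0.3,0.3,0.3,0.3],
  "offset": [
    [0,0,0],
    [0,0,0],
    [0,0,0],
    [0,0,0],
    [0,0,0],
    [0,0,0],
    [0,0,0],
    [0,0,0],
    [0,0,0],
    [0,0,0],
    [0,0,0]
  ],
  "twist": [-1,-1,-1,-1,-1,-1,-1,-1,-1,-1,-1]
}}

```text
time_s: 4.35
tcp_pos: [0.3682, -0.1323, 0.2453]
eef_rot: [-2.248, -2.194, -0.0]
ft_force: [-0.2, -0.4, -0.8]
gripper_width: 0.0297
grip_force: 0.0
```

```bash
python3 - <<'E'
from h import *
c=cam('side'); cv2.imwrite('pics/side1.png',c['img'][:,:,::-1])
t=cam('top'); cv2.imwrite('pics/top1.png',t['img'][:,:,::-1])
C=cloud(np.load('side0.npz') if 0 else {**np.load('side0.npz')})
for f in('side0.npz','top0.npz'):
    C=cloud({**np.load(f)})
    k=(C[...,2]>.096)&(C[...,2]<.106)&(C[...,0]>.56)&(C[...,0]<.585)&(C[...,1]>.24)&(C[...,1]<.39); q=C[k]
    vx,vy,x0,y0=cv2.fitLine(q[:,:2].astype(np.float32),cv2.DIST_HUBER,0,.01,.01).ravel(); print(len(q),x0,y0,np.degrees(np.arctan2(vy,vx)),q.min(0),q.max(0))
plan(.573,.316,.15,np.pi/2)
E
```

```text
287 0.57400125 0.33438727 89.07331 [0.56761353 0.25330559 0.09600286] [0.5848934  0.38179837 0.10351622]
167 0.57639545 0.31772825 89.042145 [0.57020876 0.24996823 0.096072  ] [0.58440556 0.3788937  0.10538293]
at [ 0.3682 -0.1324  0.2453] yaw 1.543 t 4.45 twist units -0.23 then units [22.42 10.24  4.77]
```

View pics/top1.png

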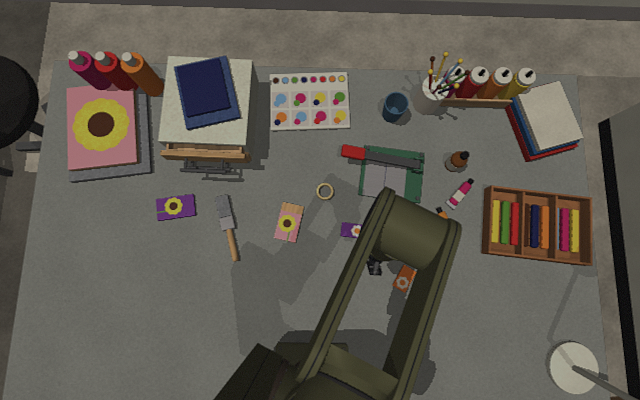

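The top view shows no further panels where the arm used to hide the table, so only panel_1 and panel_4 are present.

Emit:
{"op": "jog_arm", "data": {
  "grip": [0.3,0.3,0.3,0.3,0.3,0.3,0.3,0.3,0.3,0.3,0.3,0.3],
  "offset": [
    [1,0.42,0],
    [1,0.42,0],
    [1,0.42,0],
    [1,0.42,0],
    [1,0.42,0],
    [1,0.42,0],
    [1,0.42,0],
    [1,0.42,0],
    [1,0.42,0],
    [1,0.42,0],
    [1,0.42,0],
    [1,0.42,0]
  ],
  "twist": [0,0,0,0,0,0,0,0,0,0,0,0]
}}

```text
time_s: 5.95
tcp_pos: [0.4759, 0.1052, 0.2453]
eef_rot: [-2.255, -2.187, 0.0]
ft_force: [-0.3, -0.9, 0.5]
gripper_width: 0.0301
grip_force: 0.0
```

Emit:
{"op": "jog_arm", "data": {
  "grip": [0.3,0.3,0.3,0.3,0.3,0.3,0.3,0.3,0.3,0.3,0.3,0.3],
  "offset": [
    [1,0.42,0],
    [1,0.42,0],
    [1,0.42,0],
    [1,0.42,0],
    [1,0.42,0],
    [1,0.42,0],
    [1,0.42,0],
    [1,0.42,0],
    [1,0.42,0.5],
    [1,0.42,0.8],
    [0.7,0.42,0.8],
    [0,0,0]
  ],
  "twist": [0,0,0,0,0,0,0,0,0,0,0,0]
}}

```text
time_s: 7.45
tcp_pos: [0.5735, 0.3159, 0.2002]
eef_rot: [-2.25, -2.19, 0.007]
ft_force: [-1.1, -0.4, 0.2]
gripper_width: 0.0299
grip_force: 0.0
```

```bash
python3 - <<'E'
from h import *
plan(.5745,.316,.091)
E
```

```text
at [0.5735 0.3159 0.2002] yaw 1.544 t 7.45 twist units -0.0 then units [0.01 0.05 5.46]
```

Emit:
{"op": "jog_arm", "data": {
  "grip": [0.3,0.3,0.3,0.3,0.3,0.3,0.3,1,1,1,1],
  "offset": [
    [0,0,1],
    [0,0,1],
    [0,0,1],
    [0,0,1],
    [0,0,0.8],
    [0,0,0.66],
    [0,0,0],
    [0,0,0],
    [0,0,0],
    [0,0,0],
    [0,0,0]
  ],
  "twist": [0,0,0,0,0,0,0,0,0,0,0],
  "force": 40
}}

```text
time_s: 8.82
tcp_pos: [0.575, 0.3158, 0.0948]
eef_rot: [2.252, 2.19, 0.002]
ft_force: [0.6, -0.4, 2.1]
gripper_width: 0.0094
grip_force: 39.2
```

Emit:
{"op": "jog_arm", "data": {
  "grip": [1,1,1,1,1,1,1,1,1,1],
  "offset": [
    [0,-0.5,0],
    [0,-1,0],
    [0,-1,0],
    [0,-1,0],
    [0,-1,0],
    [0,-1,0],
    [0,-1,0],
    [0,-1,0],
    [0,-0.5,0],
    [0,0,0]
  ],
  "twist": [0,0,0,0,0,0,0,0,0,0]
}}

```text
time_s: 10.07
tcp_pos: [0.4118, 0.3191, 0.0948]
eef_rot: [-2.251, -2.191, 0.004]
ft_force: [-1.0, -4.5, 7.5]
gripper_width: 0.0094
grip_force: 40.3
```

Emit:
{"op": "jog_arm", "data": {
  "grip": [1,1,1,1],
  "offset": [
    [0,-0.5,0],
    [0,-0.5,0],
    [0,-0.4,0],
    [0,0,0]
  ],
  "twist": [0,0,0,0]
}}

```text
time_s: 10.58
tcp_pos: [0.4061, 0.3195, 0.0951]
eef_rot: [2.225, 2.18, 0.039]
ft_force: [53.7, -23.4, -28.7]
gripper_width: 0.0091
grip_force: 39.3
```

Emit:
{"op": "jog_arm", "data": {
  "grip": [1,1,0.3,0.3,0.3,0.3,0.3,0.3,0.3,0.3],
  "offset": [
    [0,0.5,0],
    [0,0.5,0],
    [0,0,0],
    [0,0,0],
    [0,0,-0.5],
    [0,0,-1],
    [0,0,-1],
    [0,0,-1],
    [0,0,-1],
    [0,0,-1]
  ],
  "twist": [0,0,0,0,0,0,0,0,0,0]
}}

```text
time_s: 11.82
tcp_pos: [0.4055, 0.3205, 0.2053]
eef_rot: [-2.251, -2.191, -0.0]
ft_force: [0.1, 0.0, -0.5]
gripper_width: 0.0298
grip_force: 0.0
```

Emit:
{"op": "jog_arm", "data": {
  "grip": [-1,-1,-1,-1,-1,-1,-1,-1,-1,-1,-1,-1],
  "offset": [
    [-1,0,0],
    [-1,0.1,0],
    [-1,0.1,0],
    [-1,0.1,0],
    [-1,0.1,0],
    [-1,0.1,0],
    [-1,0.1,0],
    [-1,0.1,0],
    [-1,0.1,0],
    [-1,0.1,0],
    [-1,0.1,0],
    [-1,0.1,0]
  ],
  "twist": [0,0,0,0,0,0,0,0,0,0,0,0]
}}

```text
time_s: 13.32
tcp_pos: [0.4198, 0.0778, 0.203]
eef_rot: [-2.252, -2.188, 0.004]
ft_force: [-0.0, -0.2, -0.4]
gripper_width: 0.0854
grip_force: 0.0
```

Emit:
{"op": "jog_arm", "data": {
  "grip": [-1,-1,-1,-1,-1,-1,-1,-1,-1,-1,-1,-1],
  "offset": [
    [0,0,0],
    [0,0,0],
    [0,0,0],
    [0,0,0],
    [0,0,0],
    [0,0,0],
    [0,0,0],
    [0,0,0],
    [0,0,0],
    [0,0,0],
    [0,0,0],
    [0,0,0]
  ],
  "twist": [1,1,1,1,1,1,1,1,1,1,1,1]
}}

```text
time_s: 14.82
tcp_pos: [0.4198, 0.0784, 0.2029]
eef_rot: [3.137, 0.154, -0.005]
ft_force: [-0.7, 0.6, -0.9]
gripper_width: 0.0853
grip_force: 0.0
```

```bash
python3 - <<'E'
from h import *
t=cam('top');s=cam('side'); cv2.imwrite('pics/s2.png',s['img'][:,:,::-1])
for n,c in(('top',t),('side',s)):
    hsv=cv2.cvtColor(c['img'],cv2.COLOR_RGB2HSV); u,v=proj(c,(.447,.076,.01)).astype(int)
    m=np.zeros((400,640),bool); m[max(0,v-45):v+45,max(0,u-45):u+45]=1
    print(n,u,v,objrect(c,m&(hsv[...,1]>60),.01))
    C=cloud(c); k=(C[...,2]>.09)&(C[...,2]<.106)&(C[...,0]>.36)&(C[...,0]<.43)&(C[...,1]>.23)&(C[...,1]<.41); q=C[k]
    print(len(q),q.mean(0) if len(q) else '', q.min(0) if len(q) else '',q.max(0) if len(q) else '')
plan(.4286,.080,.007,-.19)
E
```

```text
top 288 221 [452.4 138.8 272.3 147.8   3.1]
172 [0.41065783 0.33171071 0.0998434 ] [0.40418641 0.2750712  0.09397291] [0.42786963 0.3815822  0.10582769]
side 318 243 [445.7  80.6 118.9  73.8 -11.2]
441 [0.4091587  0.32504686 0.09867496] [0.40156018 0.25683321 0.09012465] [0.42921522 0.38558548 0.10410858]
at [0.42   0.0786 0.2031] yaw 0.102 t 14.925 twist units 2.43 then units [ 0.41 -0.15  9.8 ]
```

View pics/s2.png

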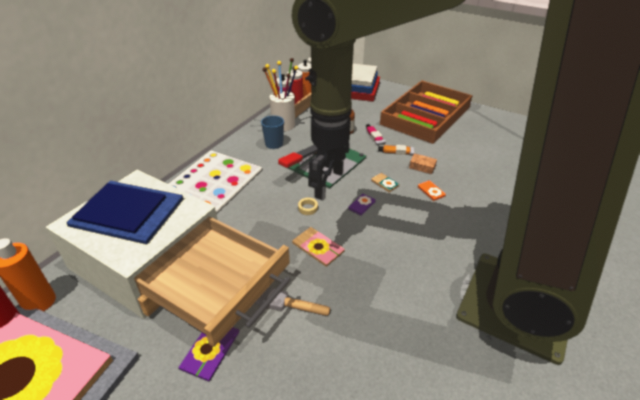

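The side view shows the drawer open with its floor at (220,272), and panel_1 undisturbed at (318,245).

Emit:
{"op": "jog_arm", "data": {
  "grip": [-1,-1,-1,-1,-1,-1,-1,-1,-1,-1,-1,-1],
  "offset": [
    [0,0,0],
    [0,0,0],
    [0,0,0],
    [0.4,-0.15,1],
    [0,0,1],
    [0,0,1],
    [0,0,1],
    [0,0,1],
    [0,0,1],
    [0,0,1],
    [0,0,1],
    [0,0,0]
  ],
  "twist": [1,1,0.43,0,0,0,0,0,0,0,0,0]
}}

```text
time_s: 16.42
tcp_pos: [0.4279, 0.0804, 0.0428]
eef_rot: [3.127, -0.294, -0.007]
ft_force: [-0.6, 0.7, 0.6]
gripper_width: 0.0854
grip_force: 0.0
```

Emit:
{"op": "jog_arm", "data": {
  "grip": [-1,-1,-1,1,1,1,1,1],
  "offset": [
    [0,0,1],
    [0,0,0.8],
    [0,0,0],
    [0,0,0],
    [0,0,0],
    [0,0,0],
    [0,0,0],
    [0,0,0]
  ],
  "twist": [0,0,0,0,0,0,0,0],
  "force": 30
}}

```text
time_s: 17.42
tcp_pos: [0.4305, 0.0811, 0.0091]
eef_rot: [-3.128, 0.296, -0.003]
ft_force: [-1.2, -2.0, 7.6]
gripper_width: 0.065
grip_force: 33.7
```

```bash
python3 - <<'E'
from h import *
s=cam('side'); u,v=proj(s,(.43,.08,.02)).astype(int); cv2.imwrite('pics/g1.png',cv2.resize(s['img'][v-60:v+60,u-80:u+80],None,fx=4,fy=4)[:,:,::-1])
plan(.4286,.080,.1)
E
```

```text
at [0.4305 0.0811 0.0091] yaw -0.188 t 17.475 twist units -0.0 then units [-0.08  0.07 -4.55]
```

View pics/g1.png

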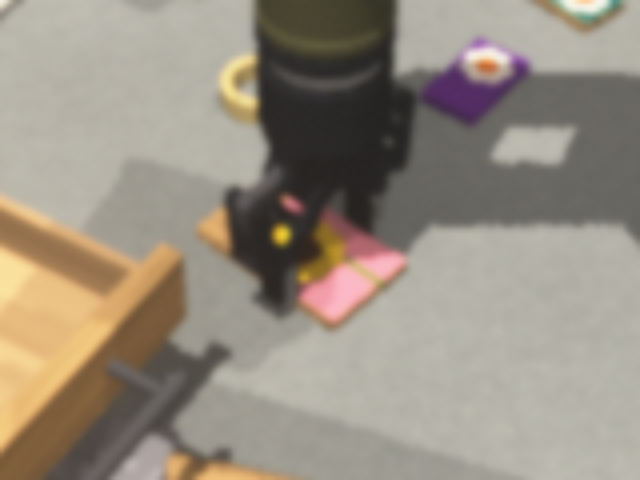

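The crop shows the fingers holding panel_1 across its width and flat on the table, with the bare end ahead at crop (215,230).

Emit:
{"op": "jog_arm", "data": {
  "grip": [1,1,1,1,1,1,1,1,1,1,1,1],
  "offset": [
    [0,0,-0.5],
    [0,0,-1],
    [0,0,-1],
    [0,0,-1],
    [0,0,-1],
    [0,0,-1],
    [0.5,0.95,-0.5],
    [0.5,1,0],
    [0.5,1,0],
    [0.5,1,0],
    [0.5,1,0],
    [0.5,1,0]
  ],
  "twist": [0,-0.3,-0.33,0,0,0,0,0,0,0,0,0]
}}

```text
time_s: 18.98
tcp_pos: [0.4762, -0.0444, 0.1288]
eef_rot: [-3.137, 0.177, -0.001]
ft_force: [-0.6, 0.9, -0.8]
gripper_width: 0.0647
grip_force: 33.7
```

Emit:
{"op": "jog_arm", "data": {
  "grip": [1,1,1,1,1,1,1,1,1],
  "offset": [
    [0.5,1,0],
    [0.5,1,0],
    [0.5,1,0],
    [0.5,1,0],
    [0.5,1,0],
    [0.5,1,0],
    [0.5,1,0],
    [0.5,0.5,0],
    [0,0,0]
  ],
  "twist": [0,0,0,0,0,0,0,0,0]
}}

```text
time_s: 20.1
tcp_pos: [0.5397, -0.2029, 0.128]
eef_rot: [3.136, -0.179, 0.001]
ft_force: [1.2, -0.2, 0.3]
gripper_width: 0.0649
grip_force: 33.7
```

```bash
python3 - <<'E'
from h import *
plan(.5455,-.2061,.0230,-.112)
t=cam('top'); cv2.imwrite('pics/t3.png',cv2.resize(t['img'][130:260,300:460],None,fx=4,fy=4)[:,:,::-1])
s=cam('side'); 
for n,c in(('top',t),('side',s)):
    C=cloud(c); hsv=cv2.cvtColor(c['img'],cv2.COLOR_RGB2HSV)
    k=(C[...,2]>.09)&(C[...,2]<.15)&(C[...,0]>.42)&(C[...,0]<.66)&(C[...,1]>-.27)&(C[...,1]<-.15)&(hsv[...,1]>70)
    q=C[k]; print(n,len(q)); 
    if len(q)>10: print(q.min(0),q.max(0),np.median(q,0))
E
```

```text
at [ 0.5397 -0.2029  0.128 ] yaw -0.114 t 20.1 twist units -0.02 then units [0.31 0.13 5.25]
top 104
[ 0.51270794 -0.23435753  0.11910173] [ 0.61686964 -0.17462777  0.13417725] [ 0.52880178 -0.2059364   0.12938856]
side 458
[ 0.49506814 -0.23721158  0.11731909] [ 0.6145238  -0.15459525  0.14901689] [ 0.53309218 -0.19147345  0.12835116]
```

Emit:
{"op": "jog_arm", "data": {
  "grip": [1,1,1,1,1,1,1,1],
  "offset": [
    [0,0.13,0.5],
    [0,0,1],
    [0,0,1],
    [0,0,1],
    [0,0,1],
    [0,0,0.5],
    [0,0,0.25],
    [0,0,0]
  ],
  "twist": [0,0,0,0,0,0,0,0]
}}

```text
time_s: 21.2
tcp_pos: [0.5385, -0.2044, 0.0231]
eef_rot: [-3.137, 0.177, 0.0]
ft_force: [-0.1, 0.0, -0.2]
gripper_width: 0.0649
grip_force: 33.7
```

Emit:
{"op": "jog_arm", "data": {
  "grip": [1,1,1,1,1,1],
  "offset": [
    [0.4,0,0],
    [0.4,0,0],
    [0.4,0,0],
    [0.4,0,0],
    [0.15,0,0],
    [0,0,0]
  ],
  "twist": [0,0,0,0,0,0]
}}

```text
time_s: 21.95
tcp_pos: [0.5734, -0.2084, 0.023]
eef_rot: [-3.137, 0.177, 0.0]
ft_force: [-0.7, -0.1, -0.8]
gripper_width: 0.065
grip_force: 33.7
```

```bash
python3 - <<'E'
from h import *
plan(.5769,-.2096,.0226,-.112)
E
```

```text
at [ 0.5734 -0.2084  0.023 ] yaw -0.113 t 21.95 twist units -0.01 then units [0.18 0.04 0.02]
```

Free so far; creep on until the fence is felt.

Emit:
{"op": "jog_arm", "data": {
  "grip": [1,1,1],
  "offset": [
    [0.1,0.04,0.05],
    [0.1,0,0.03],
    [0,0,0]
  ],
  "twist": [0,0,0]
}}

```text
time_s: 22.32
tcp_pos: [0.5771, -0.2098, 0.0214]
eef_rot: [-3.137, 0.178, 0.0]
ft_force: [0.6, 0.1, 0.2]
gripper_width: 0.0648
grip_force: 33.7
```

Emit:
{"op": "jog_arm", "data": {
  "grip": [1,1,1],
  "offset": [
    [0.08,0,0],
    [0.07,0,0],
    [0,0,0]
  ],
  "twist": [0,0,0]
}}

```text
time_s: 22.7
tcp_pos: [0.5775, -0.2098, 0.0212]
eef_rot: [-3.136, 0.177, 0.008]
ft_force: [-5.7, -1.6, 2.1]
gripper_width: 0.0649
grip_force: 34.0
```

Emit:
{"op": "jog_arm", "data": {
  "grip": [-1,-1,-1,-1,-1,-1,-1,-1,-1,-1,-1,-1],
  "offset": [
    [0,0,0],
    [0,0,0],
    [0,0,0],
    [0,0,-0.5],
    [0,0,-1],
    [0,0,-1],
    [0,0,-1],
    [0,0,-1],
    [0,0,-1],
    [0,0,-1],
    [0,0,-0.5],
    [0,0,0]
  ],
  "twist": [0,0,0,0,0,0,0,0,0,0,0,0]
}}

```text
time_s: 24.2
tcp_pos: [0.5806, -0.2103, 0.1626]
eef_rot: [3.136, -0.178, 0.003]
ft_force: [-0.6, 0.5, 0.2]
gripper_width: 0.0855
grip_force: 0.0
```

Emit:
{"op": "jog_arm", "data": {
  "grip": [1,1,1,1,1,1,1,1],
  "offset": [
    [0.5,-1,0],
    [0.5,-1,0],
    [0.5,-1,0],
    [0.5,-1,0],
    [0.5,-1,0],
    [0.4,-0.7,0],
    [0,0,0],
    [0,0,0]
  ],
  "twist": [0,0,0,0,0,0,0,0]
}}

```text
time_s: 25.2
tcp_pos: [0.6503, -0.1037, 0.1614]
eef_rot: [3.136, -0.178, -0.001]
ft_force: [-0.5, -1.0, -0.5]
gripper_width: 0.0
grip_force: 0.0
```

```bash
python3 - <<'E'
from h import *
plan(.648,-.103,.106)
s=cam('side'); c=s; hsv=cv2.cvtColor(c['img'],cv2.COLOR_RGB2HSV)
u,v=proj(s,(.6,-.2,.02)).astype(int); cv2.imwrite('pics/st1.png',cv2.resize(s['img'][v-55:v+55,u-75:u+75],None,fx=5,fy=5,interpolation=cv2.INTER_CUBIC)[:,:,::-1])
E
```

```text
at [ 0.6503 -0.1037  0.1614] yaw -0.113 t 25.2 twist units -0.0 then units [-0.12 -0.02  2.77]
```

View pics/st1.png

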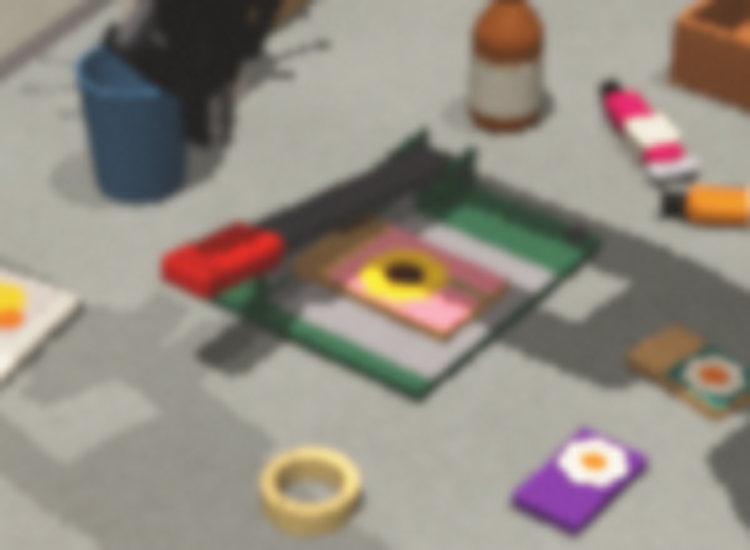

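The crop shows panel_1 seated square under the bar, centred on the bed at crop (410,280), with the red grip up at (222,258).

Emit:
{"op": "jog_arm", "data": {
  "grip": [1,1,1,1,1,1,1,1],
  "offset": [
    [-0.12,0,1],
    [0,0,1],
    [0,0,0.7],
    [0,0,0.5],
    [0,0,0.5],
    [0,0,0.5],
    [0,0,0.5],
    [0,0,0.5]
  ],
  "twist": [0,0,0,0,0,0,0,0]
}}

```text
time_s: 26.25
tcp_pos: [0.649, -0.1025, 0.0575]
eef_rot: [-3.136, 0.178, -0.003]
ft_force: [-0.3, 5.3, 38.2]
gripper_width: -0.0
grip_force: 22.3
```

Emit:
{"op": "jog_arm", "data": {
  "grip": [1,1,1],
  "offset": [
    [0,0,0.15],
    [0,0,0.1],
    [0,0,0]
  ],
  "twist": [0,0,0]
}}

```text
time_s: 26.62
tcp_pos: [0.6491, -0.1025, 0.0577]
eef_rot: [-3.136, 0.177, -0.006]
ft_force: [-8.0, 5.2, 32.0]
gripper_width: 0.0003
grip_force: 16.0
```

Emit:
{"op": "jog_arm", "data": {
  "grip": [1,1,1,1,1,1,1,1,1,1],
  "offset": [
    [0,0,-0.4],
    [0,0,-0.4],
    [0,0,-0.5],
    [0,0,-0.5],
    [0,0,-0.5],
    [0,0,-0.7],
    [0,0,-1],
    [0,0,-1],
    [0,0,-0.5],
    [0,0,0]
  ],
  "twist": [0,0,0,0,0,0,0,0,0,0]
}}

```text
time_s: 27.88
tcp_pos: [0.6485, -0.1029, 0.1632]
eef_rot: [-3.137, 0.178, -0.002]
ft_force: [-0.3, 0.6, -0.2]
gripper_width: -0.0
grip_force: 0.0
```

Emit:
{"op": "jog_arm", "data": {
  "grip": [-1,-1,-1,-1,-1,-1,-1],
  "offset": [
    [-0.5,1,0],
    [-0.5,1,0],
    [-0.5,1,0],
    [-0.5,1,0],
    [-0.5,1,0],
    [-0.4,0.7,0],
    [0,0,0]
  ],
  "twist": [0,0,0,0,0,0,0]
}}

```text
time_s: 28.75
tcp_pos: [0.5769, -0.2109, 0.1626]
eef_rot: [-3.136, 0.181, 0.0]
ft_force: [0.8, 0.5, -0.4]
gripper_width: 0.0857
grip_force: 0.0
```

```bash
python3 - <<'E'
from h import *
plan(.5765,-.2098,.0212,-.112)
s=cam('side'); hsv=cv2.cvtColor(s['img'],cv2.COLOR_RGB2HSV); H=hsv[...,0]
m=np.zeros((400,640),bool); m[120:200,270:375]=1
pk=m&(H>160)&(hsv[...,1]>50)&(hsv[...,2]>150)&(H<178); print('pink',pk.sum(),objrect(s,pk,.022))
C=cloud(s); r=m&((H<6)|(H>174))&(hsv[...,1]>170); print('red z',C[r].mean(0),r.sum())
a={**np.load('side0.npz')}; h0=cv2.cvtColor(a['img'],cv2.COLOR_RGB2HSV); r0=m&((h0[...,0]<6)|(h0[...,0]>174))&(h0[...,1]>170); print(cloud(a)[r0].mean(0),r0.sum())
E
```

```text
at [ 0.5769 -0.2109  0.1626] yaw -0.115 t 28.75 twist units -0.03 then units [-0.03 -0.05  7.07]
pink 96 [ 553.3 -191.5   29.9   19.3   66.6]
red z [ 0.63989454 -0.09582404  0.08301304] 187
[ 0.64292461 -0.10031075  0.07921791] 188
```

Emit:
{"op": "jog_arm", "data": {
  "grip": [-1,-1,-1,-1,-1,-1,-1,-1,-1,1,1,1],
  "offset": [
    [0,-0.05,0.5],
    [0,0,1],
    [0,0,1],
    [0,0,1],
    [0,0,1],
    [0,0,1],
    [0,0,1],
    [0,0,0.5],
    [0,0,0],
    [0,0,0],
    [0,0,0],
    [0,0,0]
  ],
  "twist": [0,0,0,0,0,0,0,0,0,0,0,0]
}}

```text
time_s: 30.3
tcp_pos: [0.5785, -0.209, 0.0235]
eef_rot: [3.136, -0.178, 0.003]
ft_force: [0.5, 0.5, 2.4]
gripper_width: 0.0649
grip_force: 33.7
```

Emit:
{"op": "jog_arm", "data": {
  "grip": [1,1,1,1,1,1,1],
  "offset": [
    [0,0,0],
    [0,0,-0.08],
    [-0.4,0,0],
    [-0.5,0,0],
    [-0.5,0,0],
    [-0.5,0,0],
    [-0.3,0,0]
  ],
  "twist": [0,0,0,0,0,0,0]
}}

```text
time_s: 31.18
tcp_pos: [0.5329, -0.2036, 0.0241]
eef_rot: [-3.136, 0.178, 0.001]
ft_force: [0.1, -0.9, -0.8]
gripper_width: 0.0649
grip_force: 33.4
```

```bash
python3 - <<'E'
from h import *
# drawer: handle at? fit on fresh images
for n in('top','side'):
    C=cloud(cam(n)); k=(C[...,2]>.09)&(C[...,2]<.106)&(C[...,0]>.36)&(C[...,0]<.418)&(C[...,1]>.23)&(C[...,1]<.41); q=C[k]
    print(n,len(q),np.median(q,0),q.min(0),q.max(0))
    k=(C[...,2]>.065)&(C[...,2]<.085)&(C[...,0]>.44)&(C[...,0]<.65)&(C[...,1]>.2)&(C[...,1]<.45); q=C[k]
    print('floor',len(q),np.median(q,0),np.percentile(q,[1,99],0))
plan(.55,.316,.17,-.017)
E
```

```text
top 193 [0.40957387 0.31790179 0.10007619] [0.40432647 0.25377191 0.09255347] [0.41682804 0.3809188  0.10411186]
floor 4328 [0.55785899 0.31923176 0.0751669 ] [[0.44695073 0.21007381 0.07018038]
 [0.64801321 0.41534036 0.08252874]]
side 393 [0.40662687 0.32623398 0.09905766] [0.40120594 0.25757508 0.0919544 ] [0.41753506 0.38559312 0.10423168]
floor 6553 [0.55636345 0.32131916 0.07466565] [[0.44232188 0.2162759  0.06965289]
 [0.6483143  0.42797841 0.08408736]]
at [ 0.533  -0.2036  0.0241] yaw -0.113 t 31.275 twist units -0.8 then units [  0.41 -25.99  -7.3 ]
```

Emit:
{"op": "jog_arm", "data": {
  "grip": [1,1,1,1,1,1,1,1,1,1,1,1],
  "offset": [
    [0,0,-0.5],
    [0,0,-1],
    [0,0,-1],
    [0,0,-1],
    [0,-0.5,-1],
    [0,-1,-1],
    [0,-1,-1],
    [0,-1,-1],
    [0,-1,-0.3],
    [0,-1,0],
    [0,-1,0],
    [0,-1,0]
  ],
  "twist": [0,-0.4,-0.4,0,0,0,0,0,0,0,0,0]
}}

```text
time_s: 32.78
tcp_pos: [0.5362, -0.0524, 0.1793]
eef_rot: [-3.141, 0.027, 0.003]
ft_force: [0.0, -0.5, -0.6]
gripper_width: 0.0648
grip_force: 33.4
```

Emit:
{"op": "jog_arm", "data": {
  "grip": [1,1,1,1,1,1,1,1,1,1,1,1],
  "offset": [
    [0,-1,0],
    [0,-1,0],
    [0,-1,0],
    [0,-1,0],
    [0,-1,0],
    [0,-1,0],
    [0,-1,0],
    [0,-1,0],
    [0,-1,0],
    [0,-1,0],
    [0,-1,0],
    [0,-1,0]
  ],
  "twist": [0,0,0,0,0,0,0,0,0,0,0,0]
}}

```text
time_s: 34.28
tcp_pos: [0.5408, 0.1875, 0.1801]
eef_rot: [3.141, -0.027, -0.0]
ft_force: [-0.0, -0.7, -0.8]
gripper_width: 0.0648
grip_force: 33.4
```

Emit:
{"op": "jog_arm", "data": {
  "grip": [1,1,1,1,1,1,1,1],
  "offset": [
    [0,-1,0],
    [0,-1,0],
    [0,-1,0],
    [0,-1,0],
    [0,-1,0],
    [0,-1,0],
    [0,-0.5,0],
    [0,0,0]
  ],
  "twist": [0,0,0,0,0,0,0,0]
}}

```text
time_s: 35.28
tcp_pos: [0.543, 0.3168, 0.18]
eef_rot: [3.141, -0.025, -0.0]
ft_force: [0.8, -0.4, -0.5]
gripper_width: 0.065
grip_force: 33.4
```

```bash
python3 - <<'E'
from h import *
plan(.5315,.318,.0885,-.017)
E
```

```text
at [0.543  0.3168 0.18  ] yaw -0.016 t 35.275 twist units 0.01 then units [-0.58 -0.05  4.57]
```

Emit:
{"op": "jog_arm", "data": {
  "grip": [1,1,1,1,1,1,1,1,-1,-1,-1,-1],
  "offset": [
    [-0.58,-0.05,0.5],
    [0,0,1],
    [0,0,1],
    [0,0,1],
    [0,0,0.6],
    [0,0,0.4],
    [0,0,0.12],
    [0,0,0],
    [0,0,0],
    [0,0,0],
    [0,0,0],
    [0,0,-0.3]
  ],
  "twist": [0,0,0,0,0,0,0,0,0,0,0,0]
}}

```text
time_s: 36.78
tcp_pos: [0.5311, 0.3171, 0.0936]
eef_rot: [3.141, -0.027, -0.001]
ft_force: [-0.6, -0.5, 0.6]
gripper_width: 0.0854
grip_force: 0.0
```

Emit:
{"op": "jog_arm", "data": {
  "grip": [-1,-1,-1,-1,-1,-1],
  "offset": [
    [0,0,-0.7],
    [0,0,-1],
    [0,0,-1],
    [0,0,-1],
    [0,0,-1],
    [0,0,0]
  ],
  "twist": [0,0,0,0,0,0]
}}

```text
time_s: 37.52
tcp_pos: [0.5329, 0.3181, 0.1906]
eef_rot: [-3.139, 0.027, -0.008]
ft_force: [-0.0, 0.4, -0.4]
gripper_width: 0.0854
grip_force: 0.0
```

Emit:
{"op": "jog_arm", "data": {
  "grip": [-1,-1,-1,-1,-1,-1,-1,-1,-1,-1,-1,-1],
  "offset": [
    [0,1,0],
    [0,1,0],
    [0,1,0],
    [0,1,0],
    [0,1,0],
    [0,1,0],
    [0,1,0],
    [0,1,0],
    [0,1,0],
    [0,1,0],
    [0,1,0],
    [0,1,0]
  ],
  "twist": [0,0,0,0,0,0,0,0,0,0,0,0]
}}

```text
time_s: 39.02
tcp_pos: [0.5273, 0.076, 0.1877]
eef_rot: [-3.141, 0.027, -0.0]
ft_force: [-0.1, 0.6, -0.4]
gripper_width: 0.0855
grip_force: 0.0
```

```bash
python3 - <<'E'
from h import *
t=cam('top'); s=cam('side'); np.savez('t4.npz',**t)
cv2.imwrite('pics/t4.png',t['img'][60:310,140:480][:,:,::-1])
for n,c in(('top',t),('side',s)):
    hsv=cv2.cvtColor(c['img'],cv2.COLOR_RGB2HSV); H=hsv[...,0]; C=cloud(c)
    k=(C[...,2]>.0795)&(C[...,2]<.092)&(C[...,0]>.48)&(C[...,0]<.63)&(C[...,1]>.235)&(C[...,1]<.40)
    print(n,k.sum(),objrect(c,k,.085))
    u,v=proj(c,(.4136,-.2328,.01)).astype(int); m=np.zeros((400,640),bool); m[v-24:v+24,u-24:u+24]=1
    b=m&((hsv[...,1]>55)|(hsv[...,2]>165)); b=cv2.morphologyEx(b.astype(np.uint8),cv2.MORPH_CLOSE,np.ones((5,5))); print('p4',objrect(c,b,.01))
plan(.4136,-.2328,.15,-.3)
E
```

```text
top 940 [549.4 314.7 115.1  68.   -1.7]
p4 [ 413.7 -232.    70.5   44.2  -18.9]
side 1493 [545.9 319.3 114.2  69.1  -2. ]
p4 [ 428.8 -267.8  177.8  142.7  -63.1]
at [0.5273 0.0753 0.1877] yaw -0.019 t 39.125 twist units 2.34 then units [-0.88 16.39  1.88]
```

View pics/t4.png

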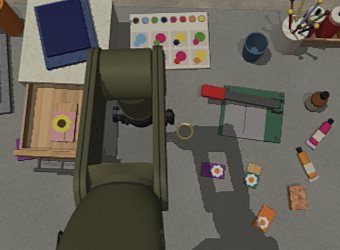

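panel_1 lies flat in the drawer at crop (62,124). panel_4 is unmoved at crop (253,176).

Emit:
{"op": "jog_arm", "data": {
  "grip": [-0.4,-0.4,-0.4,-0.4,-0.4,-0.4,-0.4,-0.4,-0.4,-0.4,-0.4,-0.4],
  "offset": [
    [0,0,0],
    [0,0,0],
    [0,0,0],
    [-0.1,1,0],
    [-0.1,1,0],
    [-0.1,1,0],
    [-0.1,1,0],
    [-0.1,1,0],
    [-0.1,1,0],
    [-0.1,1,0],
    [-0.1,1,0],
    [-0.1,1,0]
  ],
  "twist": [1,1,0.43,0,0,0,0,0,0,0,0,0]
}}

```text
time_s: 40.62
tcp_pos: [0.4544, -0.0902, 0.1878]
eef_rot: [3.104, -0.484, 0.0]
ft_force: [-0.2, 0.2, -0.4]
gripper_width: 0.0597
grip_force: 0.0
```

Emit:
{"op": "jog_arm", "data": {
  "grip": [-0.4,-0.4,-0.4,-0.4,-0.4,-0.4,-0.4,-0.4,-0.4,-0.4,-0.4],
  "offset": [
    [-0.1,1,0],
    [-0.1,1,0],
    [-0.1,1,0.2],
    [-0.1,1,1],
    [-0.1,1,1],
    [-0.1,1,1],
    [-0.1,1,1],
    [-0.1,0.4,1],
    [0,0,1],
    [0,0,0.5],
    [0,0,0]
  ],
  "twist": [0,0,0,0,0,0,0,0,0,0,0]
}}

```text
time_s: 42.0
tcp_pos: [0.3945, -0.2249, 0.0534]
eef_rot: [-3.103, 0.484, 0.002]
ft_force: [0.2, -0.5, -0.9]
gripper_width: 0.0603
grip_force: 0.0
```

```bash
python3 - <<'E'
from h import *
plan(.3937,-.2258,.0125,-.31)
c=cam('side'); u,v=proj(c,(.41,-.232,.01)).astype(int); print(u,v)
cv2.imwrite('pics/p4.png',cv2.resize(c['img'][v-50:v+50,u-65:u+65],None,fx=5,fy=5)[:,:,::-1])
hsv=cv2.cvtColor(c['img'],cv2.COLOR_RGB2HSV); m=np.zeros((400,640),bool); m[v-20:v+20,u-22:u+22]=1
b=m&((hsv[...,1]>70)|(hsv[...,2]>185)); b=cv2.morphologyEx(b.astype(np.uint8),cv2.MORPH_OPEN,np.ones((3,3))); print('p4',objrect(c,b,.01))
E
```

```text
at [ 0.3945 -0.2249  0.0534] yaw -0.309 t 42.0 twist units 0.01 then units [-0.02  0.06  2.04]
385 181
p4 [ 437.5 -227.6   47.6   22.7  -65.1]
```

View pics/p4.png

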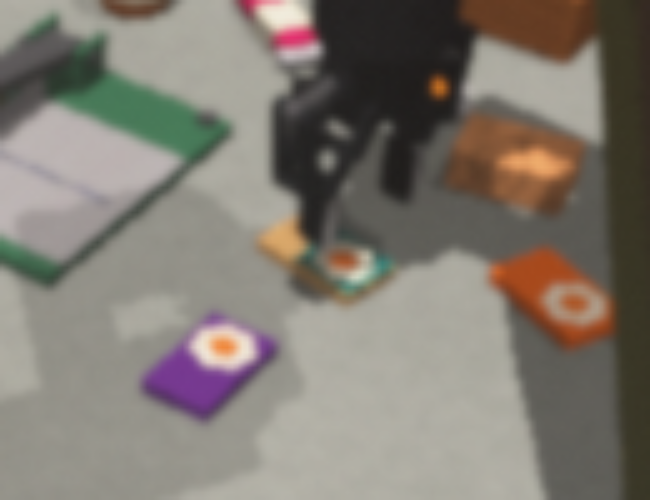

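The crop shows the gripper above panel_4, with its bare end at crop (278,240) and its back end at (370,285), and one finger on each side.

Emit:
{"op": "jog_arm", "data": {
  "grip": [-0.4,-0.4,-0.4,-0.4,1,1,1,1],
  "offset": [
    [0,0.06,1],
    [0,0,0.7],
    [0,0,0.34],
    [0,0,0],
    [0,0,0],
    [0,0,0],
    [0,0,0],
    [0,0,0]
  ],
  "twist": [0,0,0,0,0,0,0,0],
  "force": 30
}}

```text
time_s: 43.05
tcp_pos: [0.3954, -0.2263, 0.0137]
eef_rot: [3.104, -0.483, 0.002]
ft_force: [-1.6, 0.8, 5.9]
gripper_width: 0.0414
grip_force: 30.7
```

```bash
python3 - <<'E'
from h import *
plan(.5387,-.2055,.1,-.112)
E
```

```text
at [ 0.3954 -0.2263  0.0137] yaw -0.309 t 43.05 twist units -1.64 then units [ 7.01 -1.83 -4.31]
```

Emit:
{"op": "jog_arm", "data": {
  "grip": [1,1,1,1,1,1,1,1,1,1,1,1],
  "offset": [
    [0,0,-0.5],
    [0,0,-1],
    [0,0,-1],
    [0,0,-1],
    [1,-0.2,0],
    [1,-0.2,0],
    [1,-0.2,0],
    [1,-0.2,0],
    [1,-0.2,0],
    [1,-0.3,0],
    [1,-0.3,0],
    [1,-0.25,0]
  ],
  "twist": [0,-0.8,-0.84,0,0,0,0,0,0,0,0,0]
}}

```text
time_s: 44.55
tcp_pos: [0.5596, -0.2062, 0.0816]
eef_rot: [-3.136, 0.175, 0.002]
ft_force: [-0.1, 0.4, -0.3]
gripper_width: 0.0411
grip_force: 30.5
```

Emit:
{"op": "jog_arm", "data": {
  "grip": [1,1],
  "offset": [
    [0,0,0],
    [0,0,0]
  ],
  "twist": [0,0]
}}

```text
time_s: 44.8
tcp_pos: [0.5573, -0.2065, 0.0819]
eef_rot: [-3.136, 0.175, 0.004]
ft_force: [0.5, -0.5, -0.4]
gripper_width: 0.0409
grip_force: 30.5
```

```bash
python3 - <<'E'
from h import *
plan(.5584,-.2075,.0272,-.112)
E
```

```text
at [ 0.5573 -0.2065  0.0819] yaw -0.111 t 44.8 twist units 0.01 then units [0.06 0.04 2.74]
```

Emit:
{"op": "jog_arm", "data": {
  "grip": [1,1,1,1,1,1,1,1,1,1],
  "offset": [
    [0,0.04,1],
    [0,0,1],
    [0,0,0.5],
    [0,0,0.22],
    [0,0,0],
    [0.4,0,0],
    [0.4,0,0],
    [0.4,0,0],
    [0.4,0,0],
    [0,0,0]
  ],
  "twist": [0,0,0,0,0,0,0,0,0,0]
}}

```text
time_s: 46.05
tcp_pos: [0.5908, -0.2116, 0.0286]
eef_rot: [3.136, -0.175, 0.002]
ft_force: [-0.1, -0.1, -0.4]
gripper_width: 0.0409
grip_force: 30.5
```

Emit:
{"op": "jog_arm", "data": {
  "grip": [1,1,1],
  "offset": [
    [0.1,0,0.04],
    [0.1,0,0.03],
    [0,0,0]
  ],
  "twist": [0,0,0]
}}

```text
time_s: 46.42
tcp_pos: [0.5937, -0.2119, 0.027]
eef_rot: [-3.137, 0.176, 0.0]
ft_force: [-0.8, 0.0, -0.4]
gripper_width: 0.0415
grip_force: 30.5
```

Emit:
{"op": "jog_arm", "data": {
  "grip": [1,1,1],
  "offset": [
    [0.08,0,0],
    [0.08,0,0],
    [0,0,0]
  ],
  "twist": [0,0,0]
}}

```text
time_s: 46.8
tcp_pos: [0.5968, -0.2123, 0.0271]
eef_rot: [-3.137, 0.176, 0.0]
ft_force: [-0.4, -0.4, -0.2]
gripper_width: 0.0412
grip_force: 30.5
```

```bash
python3 - <<'E'
from h import *
plan(.5959,-.2117,.0257,-.112)
E
```

```text
at [ 0.5968 -0.2123  0.0271] yaw -0.112 t 46.8 twist units 0.0 then units [-0.05 -0.02  0.07]
```

Emit:
{"op": "jog_arm", "data": {
  "grip": [1,1,1],
  "offset": [
    [0.1,0,0.04],
    [0.05,0,0.03],
    [0,0,0]
  ],
  "twist": [0,0,0]
}}

```text
time_s: 47.18
tcp_pos: [0.597, -0.2122, 0.0258]
eef_rot: [-3.136, 0.175, 0.009]
ft_force: [-6.7, -0.9, 7.3]
gripper_width: 0.0409
grip_force: 31.1
```

Emit:
{"op": "jog_arm", "data": {
  "grip": [1,1,1],
  "offset": [
    [0.08,0,0],
    [0,0,0],
    [0,0,0]
  ],
  "twist": [0,0,0]
}}

```text
time_s: 47.55
tcp_pos: [0.5971, -0.2121, 0.0258]
eef_rot: [-3.136, 0.175, 0.013]
ft_force: [-9.5, -0.9, 8.8]
gripper_width: 0.0409
grip_force: 31.4
```

Emit:
{"op": "jog_arm", "data": {
  "grip": [-0.4,-0.4,-0.4,-0.4,-0.4,-0.4,-0.4,-0.4,-0.4,-0.4,-0.4,-0.4],
  "offset": [
    [0,0,0],
    [0,0,0],
    [0,0,0],
    [0,0,-0.5],
    [0,0,-1],
    [0,0,-1],
    [0,0,-1],
    [0,0,-1],
    [0,0,-1],
    [0,0,-1],
    [0,0,-0.5],
    [0,0,0]
  ],
  "twist": [0,0,0,0,0,0,0,0,0,0,0,0]
}}

```text
time_s: 49.05
tcp_pos: [0.602, -0.2129, 0.1668]
eef_rot: [3.136, -0.176, 0.003]
ft_force: [-0.8, 0.6, -0.7]
gripper_width: 0.0599
grip_force: 0.0
```

Emit:
{"op": "jog_arm", "data": {
  "grip": [1,1,1,1,1,1,1,1],
  "offset": [
    [0.3,-1,0],
    [0.3,-1,0],
    [0.3,-1,0],
    [0.3,-1,0],
    [0.3,-1,0],
    [0.2,-0.7,0],
    [0,0,0],
    [0,0,0]
  ],
  "twist": [0,0,0,0,0,0,0,0]
}}

```text
time_s: 50.05
tcp_pos: [0.6478, -0.1036, 0.1657]
eef_rot: [3.136, -0.176, -0.001]
ft_force: [0.4, -0.1, -1.5]
gripper_width: -0.0
grip_force: 0.0
```

```bash
python3 - <<'E'
from h import *
plan(.648,-.103,.0595)
s=cam('side'); u,v=proj(s,(.6,-.2,.02)).astype(int); cv2.imwrite('pics/st4.png',cv2.resize(s['img'][v-45:v+45,u-60:u+60],None,fx=6,fy=6,interpolation=cv2.INTER_CUBIC)[:,:,::-1])
E
```

```text
at [ 0.6478 -0.1036  0.1657] yaw -0.112 t 50.05 twist units -0.0 then units [ 0.01 -0.03  5.31]
```

View pics/st4.png

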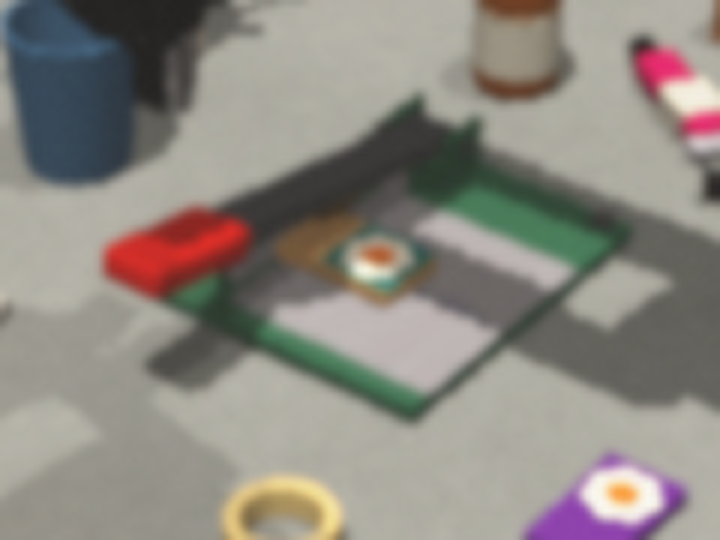

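The crop shows panel_4 seated under the bar at crop (355,255), in line with the bed.

Emit:
{"op": "jog_arm", "data": {
  "grip": [1,1,1,1,1,1,1,1,1,1,1],
  "offset": [
    [0,0,1],
    [0,0,1],
    [0,0,0.9],
    [0,0,0.5],
    [0,0,0.5],
    [0,0,0.5],
    [0,0,0.4],
    [0,0,0.3],
    [0,0,0.2],
    [0,0,0.13],
    [0,0,0]
  ],
  "twist": [0,0,0,0,0,0,0,0,0,0,0]
}}

```text
time_s: 51.48
tcp_pos: [0.6486, -0.103, 0.0581]
eef_rot: [-3.136, 0.176, -0.002]
ft_force: [0.1, 3.3, 8.1]
gripper_width: -0.0001
grip_force: 3.9
```

Emit:
{"op": "jog_arm", "data": {
  "grip": [1,1,1],
  "offset": [
    [0,0,0.05],
    [0,0,0],
    [0,0,0]
  ],
  "twist": [0,0,0]
}}

```text
time_s: 51.85
tcp_pos: [0.6486, -0.103, 0.058]
eef_rot: [-3.136, 0.176, -0.003]
ft_force: [-0.8, 4.7, 12.3]
gripper_width: -0.0001
grip_force: 6.3
```

Press harder to be sure, then release.

Emit:
{"op": "jog_arm", "data": {
  "grip": [1,1,1,1,1],
  "offset": [
    [0,0,0.08],
    [0,0,0.08],
    [0,0,0],
    [0,0,0],
    [0,0,0]
  ],
  "twist": [0,0,0,0,0]
}}

```text
time_s: 52.48
tcp_pos: [0.6486, -0.103, 0.0577]
eef_rot: [3.137, -0.176, 0.005]
ft_force: [-6.8, 5.1, 28.8]
gripper_width: 0.0
grip_force: 14.1
```

Emit:
{"op": "jog_arm", "data": {
  "grip": [1,1,1,1,1,1,1,1,1,1],
  "offset": [
    [0,0,-0.4],
    [0,0,-0.4],
    [0,0,-0.5],
    [0,0,-0.5],
    [0,0,-0.5],
    [0,0,-0.7],
    [0,0,-1],
    [0,0,-1],
    [0,0,-0.5],
    [0,0,0]
  ],
  "twist": [0,0,0,0,0,0,0,0,0,0]
}}

```text
time_s: 53.72
tcp_pos: [0.6483, -0.1031, 0.1637]
eef_rot: [-3.137, 0.176, -0.002]
ft_force: [0.8, -0.4, 0.1]
gripper_width: -0.0001
grip_force: 0.0
```

Emit:
{"op": "jog_arm", "data": {
  "grip": [-0.4,-0.4,-0.4,-0.4,-0.4,-0.4,-0.4],
  "offset": [
    [-0.5,1,0],
    [-0.5,1,0],
    [-0.4,1,0],
    [-0.3,1,0],
    [-0.3,1,0],
    [-0.2,0.7,0],
    [0,0,0]
  ],
  "twist": [0,0,0,0,0,0,0]
}}

```text
time_s: 54.6
tcp_pos: [0.5912, -0.2129, 0.1629]
eef_rot: [-3.136, 0.179, -0.0]
ft_force: [0.6, 0.5, 0.1]
gripper_width: 0.0597
grip_force: 0.0
```

```bash
python3 - <<'E'
from h import *
plan(.5955,-.2121,.0262,-.112)
E
```

```text
at [ 0.5912 -0.2129  0.1629] yaw -0.114 t 54.6 twist units -0.02 then units [ 0.21 -0.06  6.84]
```

Emit:
{"op": "jog_arm", "data": {
  "grip": [-0.4,-0.4,-0.4,-0.4,-0.4,-0.4,-0.4,-0.4,1,1,1,1],
  "offset": [
    [0.2,-0.06,0.5],
    [0,0,1],
    [0,0,1],
    [0,0,1],
    [0,0,1],
    [0,0,1],
    [0,0,1],
    [0,0,0.34],
    [0,0,0],
    [0,0,0],
    [0,0,0],
    [0,0,0]
  ],
  "twist": [0,0,0,0,0,0,0,0,0,0,0,0]
}}

```text
time_s: 56.1
tcp_pos: [0.5956, -0.2108, 0.0266]
eef_rot: [-3.137, 0.176, -0.0]
ft_force: [-1.5, 1.1, 0.2]
gripper_width: 0.041
grip_force: 30.5
```

Emit:
{"op": "jog_arm", "data": {
  "grip": [1,1,1,1,1,1,1,1],
  "offset": [
    [0,0,0],
    [0,0,-0.08],
    [-0.4,0,0],
    [-0.5,0,0],
    [-0.5,0,0],
    [-0.5,0,0],
    [-0.3,0,0],
    [0,0,0]
  ],
  "twist": [0,0,0,0,0,0,0,0]
}}

```text
time_s: 57.1
tcp_pos: [0.5513, -0.2059, 0.0277]
eef_rot: [-3.136, 0.176, 0.001]
ft_force: [0.0, -0.0, 0.5]
gripper_width: 0.041
grip_force: 30.6
```

Emit:
{"op": "jog_arm", "data": {
  "grip": [1,1,1,1,1,1,1,1,1,1,1,1],
  "offset": [
    [0,0,-0.5],
    [0,0,-1],
    [0,0,-1],
    [0,0,-1],
    [0,-0.5,-1],
    [0,-1,-1],
    [0,-1,-1],
    [0,-1,-1],
    [0,-1,-0.3],
    [0,-1,0],
    [0,-1,0],
    [0,-1,0]
  ],
  "twist": [0,-0.4,-0.4,0,0,0,0,0,0,0,0,0]
}}

```text
time_s: 58.6
tcp_pos: [0.5538, -0.0546, 0.1828]
eef_rot: [-3.141, 0.025, 0.003]
ft_force: [0.3, -0.4, -0.8]
gripper_width: 0.0409
grip_force: 30.6
```

Emit:
{"op": "jog_arm", "data": {
  "grip": [1,1,1,1,1,1,1,1,1,1,1,1],
  "offset": [
    [0,-1,0],
    [0,-1,0],
    [0,-1,0],
    [0,-1,0],
    [0,-1,0],
    [0,-1,0],
    [0,-1,0],
    [0,-1,0],
    [0,-1,0],
    [0,-1,0],
    [0,0,0],
    [0,0,0]
  ],
  "twist": [0,0,0,0,0,0,0,0,0,0,0,0]
}}

```text
time_s: 60.1
tcp_pos: [0.5574, 0.1438, 0.1836]
eef_rot: [3.141, -0.024, -0.0]
ft_force: [-0.7, 0.1, 0.1]
gripper_width: 0.0411
grip_force: 30.6
```

```bash
python3 - <<'E'
from h import *
plan(.528,.317,.1005,-.02)
for n in('top','side'):
    c=cam(n); C=cloud(c)
    k=(C[...,2]>.0795)&(C[...,2]<.092)&(C[...,0]>.48)&(C[...,0]<.63)&(C[...,1]>.235)&(C[...,1]<.40)
    if k.sum()>100: print(n,k.sum(),objrect(c,k,.085))
    k=(C[...,2]>.1)&(C[...,0]>.45)&(C[...,0]<.66)&(C[...,1]>.1)&(C[...,1]<.19)&(C[...,2]<.2); print(k.sum())
E
```

```text
at [0.5574 0.1438 0.1836] yaw -0.016 t 60.1 twist units 0.04 then units [-1.64 -8.63  4.16]
top 213 [547.9 285.6 110.   20.1   2.2]
16
side 1494 [545.2 318.8 115.6  68.4  -1.8]
418
```

Emit:
{"op": "jog_arm", "data": {
  "grip": [1,1,1,1,1,1,1,1,1,1,1],
  "offset": [
    [-0.2,-1,0],
    [-0.2,-1,0],
    [-0.2,-1,0],
    [-0.2,-1,0],
    [-0.2,-1,0],
    [-0.2,-1,0],
    [-0.2,-1,0],
    [-0.2,-1,0],
    [-0.1,-0.63,0],
    [0,0,0],
    [0,0,0]
  ],
  "twist": [0,0,0,0,0,0,0,0,0,0,0]
}}

```text
time_s: 61.58
tcp_pos: [0.5263, 0.3166, 0.1836]
eef_rot: [3.141, -0.025, -0.0]
ft_force: [-0.9, 0.0, 0.1]
gripper_width: 0.0406
grip_force: 30.6
```

```bash
python3 - <<'E'
from h import *
plan(.527,.317,.1005)
E
```

```text
at [0.5263 0.3166 0.1836] yaw -0.016 t 61.575 twist units -0.0 then units [ 0.03 -0.02  4.16]
```

Emit:
{"op": "jog_arm", "data": {
  "grip": [1,1,1,1,1,1,1,-0.4,-0.4,-0.4,-0.4,-0.4],
  "offset": [
    [0,0,1],
    [0,0,1],
    [0,0,1],
    [0,0,0.7],
    [0,0,0.4],
    [0,0,0.1],
    [0,0,0],
    [0,0,0],
    [0,0,0],
    [0,0,0],
    [0,0,-0.3],
    [0,0,-0.5]
  ],
  "twist": [0,0,0,0,0,0,0,0,0,0,0,0]
}}

```text
time_s: 63.08
tcp_pos: [0.5261, 0.317, 0.116]
eef_rot: [3.141, -0.025, -0.001]
ft_force: [0.0, 0.3, -0.5]
gripper_width: 0.0595
grip_force: 0.0
```

Emit:
{"op": "jog_arm", "data": {
  "grip": [-0.4,-0.4,-0.4,-0.4,-0.4,-0.4,1,1,1,1,1,1],
  "offset": [
    [0,0,-1],
    [0,0,-1],
    [0,0,-1],
    [0,0,-0.5],
    [-1,0,0],
    [-1,0,0],
    [-1,0,0],
    [-1,0,0],
    [-1,0,0],
    [-1,0,0],
    [-1,0,0],
    [-1,0,0]
  ],
  "twist": [0,0,0,0,0,0,0,0,0,0,0,0]
}}

```text
time_s: 64.58
tcp_pos: [0.365, 0.3197, 0.1858]
eef_rot: [-3.141, 0.025, -0.0]
ft_force: [0.5, 0.5, -0.2]
gripper_width: 0.0
grip_force: 0.0
```

```bash
python3 - <<'E'
from h import *
plan(.375,.318,.1)
s=cam('side'); cv2.imwrite('pics/d5.png',cv2.resize(s['img'][190:350,120:320],None,fx=3.5,fy=3.5)[:,:,::-1])
for n in('top','side'):
    c=cam(n); C=cloud(c)
    k=(C[...,2]>.0905)&(C[...,2]<.102)&(C[...,0]>.49)&(C[...,0]<.61)&(C[...,1]>.26)&(C[...,1]<.37)
    if k.sum()>60: print(n,k.sum(),objrect(c,k,.095))
E
```

```text
at [0.365  0.3197 0.1858] yaw -0.016 t 64.575 twist units -0.0 then units [0.5  0.08 4.29]
top 383 [558.5 330.2  70.2  43.3  -1.5]
side 597 [568.4 350.6  71.9  42.7  -2.1]
```

View pics/d5.png

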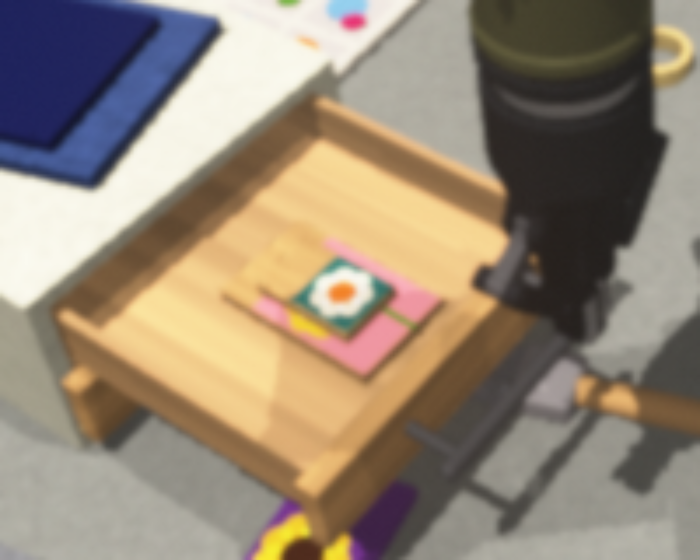

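The crop shows panel_4 on panel_1 at crop (345,293). But the two measurements disagree, with y 330 and then 351 mm, so it may just have been knocked. I'll wait a moment and look again.

Emit:
{"op": "jog_arm", "data": {
  "grip": [1,1,1,1],
  "offset": [
    [-0.5,0,0],
    [0,0,0],
    [0,0,0],
    [0,0,0]
  ],
  "twist": [0,0,0,0]
}}

```text
time_s: 65.22
tcp_pos: [0.3567, 0.3199, 0.1857]
eef_rot: [-3.141, 0.026, -0.0]
ft_force: [-0.9, 0.6, -0.1]
gripper_width: -0.0001
grip_force: 0.0
```

```bash
cat > m.py <<'E'
from h import *
for i in range(2):
  for n in('top','side'):
    c=cam(n); C=cloud(c)
    if i==0: cv2.imwrite(f'pics/now_{n}.png',cv2.resize(c['img'][190:350,120:320] if n=='side' else c['img'][100:210,140:280],None,fx=3.5,fy=3.5)[:,:,::-1])
    b=(C[...,0]>.47)&(C[...,0]<.64)&(C[...,1]>.235)&(C[...,1]<.405)
    for lo,hi,z in((.0905,.104,.095),(.0795,.1,.085)):
        k=b&(C[...,2]>lo)&(C[...,2]<hi)
        if k.sum()>60: print(n,k.sum(),objrect(c,k,z),np.median(C[k],0))
    hsv=cv2.cvtColor(c['img'],cv2.COLOR_RGB2HSV); k=b&(hsv[...,0]>78)&(hsv[...,0]<100)&(hsv[...,1]>70)
    if k.sum()>20: print(' teal',k.sum(),C[k].mean(0),C[k].std(0))
E
python3 m.py
```

```text
top 235 [575.5 349.7  70.6  33.5  -1.8] [0.57284471 0.34638227 0.09571585]
top 1190 [552.7 329.2 120.1  96.5  -2. ] [0.55520296 0.3230423  0.08610096]
 teal 53 [0.56119014 0.35865373 0.09244308] [0.01653785 0.01244694 0.00520407]
side 400 [573.  352.4  75.2  33.2  -1.3] [0.56997784 0.35034093 0.09468578]
side 1940 [552.9 332.1 130.5  95.2  -2. ] [0.55121483 0.32950846 0.08545157]
 teal 77 [0.5577236  0.36083275 0.09089397] [0.01573465 0.01239288 0.00506437]
top 244 [575.4 348.9  70.5  32.7  -1.5] [0.57266057 0.34576758 0.09547558]
top 1191 [552.4 329.2 120.5  96.6  -1.7] [0.55516996 0.32389434 0.08592343]
 teal 53 [0.56128532 0.35879524 0.09204357] [0.01656553 0.01249298 0.00543018]
side 393 [573.4 353.3  75.6  32.9  -3.5] [0.57145649 0.35034286 0.09490768]
side 1949 [553.8 332.  128.8  95.3  -2.2] [0.55111386 0.32998592 0.08543285]
 teal 75 [0.55704712 0.36138634 0.09088254] [0.01576264 0.01227726 0.00487186]
```

View pics/now_side.png

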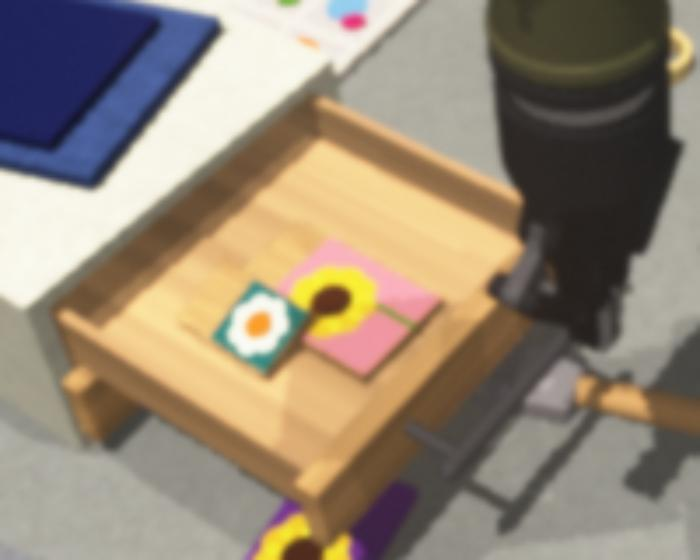

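The crop shows panel_4 knocked aside. It is now at crop (258,325), lying tilted over panel_1's +y edge, partly on the drawer floor. I'll fit its plane and re-grip it by its ends.

```bash
python3 - <<'E'
from h import *
for n in('side','top'):
    c=cam(n); C=cloud(c); hsv=cv2.cvtColor(c['img'],cv2.COLOR_RGB2HSV)
    b=(C[...,0]>.50)&(C[...,0]<.64)&(C[...,1]>.31)&(C[...,1]<.405)&(C[...,2]<.11)
    k=b&(((hsv[...,0]>78)&(hsv[...,0]<100)&(hsv[...,1]>70))|((hsv[...,1]<45)&(hsv[...,2]>120)))
    q=C[k]; A=np.c_[q[:,:2],np.ones(len(q))]; p=np.linalg.lstsq(A,q[:,2],rcond=None)[0]
    for _ in range(4):
        r=C[...,2]-(p[0]*C[...,0]+p[1]*C[...,1]+p[2]); m=b&(abs(r)<.003); 
        lab=cv2.connectedComponents(m.astype(np.uint8))[1]; l=np.bincount(lab[k&m]).argmax(); m=lab==l
        q=C[m]; p=np.linalg.lstsq(np.c_[q[:,:2],np.ones(len(q))],q[:,2],rcond=None)[0]
    r=cv2.minAreaRect((q[:,:2]*1000).astype(np.float32))
    print(n,k.sum(),m.sum(),'plane',p.round(3),np.degrees(np.arctan(p[:2])).round(1),r, np.percentile(q,[2,98],0).round(3).tolist())
plan(.571,.362,.15,1.55)
E
```

```text
side 466 257 plane [-0.     0.031 -0.013] [-0.   1.8] ((582.8316650390625, 399.4602355957031), (12.16438102722168, 114.02632904052734), 88.98464965820312) [[0.529, 0.394, -0.003], [0.638, 0.405, 0.002]]
top 121 291 plane [-0.02  -0.386  0.242] [ -1.1 -21.1] ((575.26611328125, 355.8888244628906), (42.60789489746094, 69.86505889892578), 87.22367095947266) [[0.541, 0.336, 0.084], [0.608, 0.376, 0.101]]
at [0.3564 0.3198 0.1857] yaw -0.016 t 65.525 twist units -13.05 then units [ 2.33 10.68  1.78]
```

Emit:
{"op": "jog_arm", "data": {
  "grip": [-1,-1,-1,-1,-1,-1,-1,-1,-1,-1,-1,-1],
  "offset": [
    [0,0,0],
    [0,0,0],
    [0,0,0],
    [0,0,0],
    [0,0,0],
    [0,0,0],
    [0,0,0],
    [0,0,0],
    [0,0,0],
    [0,0,0],
    [0,0,0],
    [0,0,0]
  ],
  "twist": [-1,-1,-1,-1,-1,-1,-1,-1,-1,-1,-1,-1]
}}

```text
time_s: 67.03
tcp_pos: [0.3563, 0.3198, 0.1857]
eef_rot: [2.374, 2.057, 0.0]
ft_force: [-0.5, 0.1, -0.1]
gripper_width: 0.0854
grip_force: 0.0
```

Emit:
{"op": "jog_arm", "data": {
  "grip": [-1,-1,-1,-1,-1,-1,-1,-1,-1,-1,-1,-1],
  "offset": [
    [0,0,0],
    [0.2,1,0],
    [0.2,1,0],
    [0.2,1,0],
    [0.2,1,0],
    [0.2,1,0],
    [0.2,1,0],
    [0.2,1,0],
    [0.2,1,0],
    [0.2,1,0],
    [0.3,0.9,0],
    [0.2,1,0]
  ],
  "twist": [-1,0,0,0,0,0,0,0,0,0,0,0]
}}

```text
time_s: 68.53
tcp_pos: [0.577, 0.36, 0.1852]
eef_rot: [-2.252, -2.191, 0.001]
ft_force: [0.6, 0.0, 0.1]
gripper_width: 0.0853
grip_force: 0.0
```

```bash
python3 - <<'E'
from h import *
plan(.575,.362,.087)
E
```

```text
at [0.577  0.36   0.1852] yaw 1.543 t 68.525 twist units -0.0 then units [ 0.1  -0.1   4.91]
```

Emit:
{"op": "jog_arm", "data": {
  "grip": [-1,-1,-1,-1,-1,-1,-1,-1,1,1,1,1],
  "offset": [
    [0.1,-0.1,1],
    [0,0,1],
    [0,0,1],
    [0,0,0.8],
    [0,0,0.6],
    [0,0,0.5],
    [0,0,0],
    [0,0,0],
    [0,0,0],
    [0,0,0],
    [0,0,0],
    [0,0,0]
  ],
  "twist": [0,0,0,0,0,0,0,0,0,0,0,0],
  "force": 25
}}

```text
time_s: 70.03
tcp_pos: [0.574, 0.3623, 0.0888]
eef_rot: [2.251, 2.191, 0.003]
ft_force: [-0.5, -0.2, 5.6]
gripper_width: 0.0693
grip_force: 28.2
```

Emit:
{"op": "jog_arm", "data": {
  "grip": [1,1,1,1,1],
  "offset": [
    [0,0,-0.3],
    [0,0,-0.5],
    [0,0,-0.8],
    [0,0,-0.5],
    [0,0,0]
  ],
  "twist": [0,0,0,0,0]
}}

```text
time_s: 70.65
tcp_pos: [0.5744, 0.3625, 0.1314]
eef_rot: [2.25, 2.191, 0.005]
ft_force: [0.2, 0.0, -0.2]
gripper_width: 0.0691
grip_force: 28.5
```

```bash
python3 - <<'E'
from h import *
s=robot.read_state(); p=s['tcp_pos']; print(p)
for n in('top','side'):
    c=cam(n); C=cloud(c); hsv=cv2.cvtColor(c['img'],cv2.COLOR_RGB2HSV)
    if n=='side': cv2.imwrite('pics/r1.png',cv2.resize(c['img'][190:350,120:320],None,fx=3.5,fy=3.5)[:,:,::-1])
    b=(C[...,0]>.50)&(C[...,0]<.64)&(C[...,1]>.28)&(C[...,1]<.405)&(C[...,2]>.1)&(C[...,2]<.15)
    k=b&(hsv[...,0]>78)&(hsv[...,0]<100)&(hsv[...,1]>70); q=C[k]; print(n,len(q))
    if len(q)>5: print(np.percentile(q,[2,50,98],0).round(3).tolist())
    b=(C[...,0]>.47)&(C[...,0]<.64)&(C[...,1]>.235)&(C[...,1]<.405)&(C[...,2]>.0795)&(C[...,2]<.092)
    if b.sum()>60: print(objrect(c,b,.085))
E
```

```text
[0.57437663 0.36248294 0.13143124]
top 35
[[0.541, 0.342, 0.129], [0.578, 0.35, 0.138], [0.611, 0.372, 0.144]]
[5.477e+02 3.149e+02 1.159e+02 7.060e+01 3.000e-01]
side 36
[[0.543, 0.342, 0.126], [0.566, 0.373, 0.128], [0.58, 0.377, 0.14]]
[538.  319.4 101.5  68.7  -2. ]
```

View pics/r1.png

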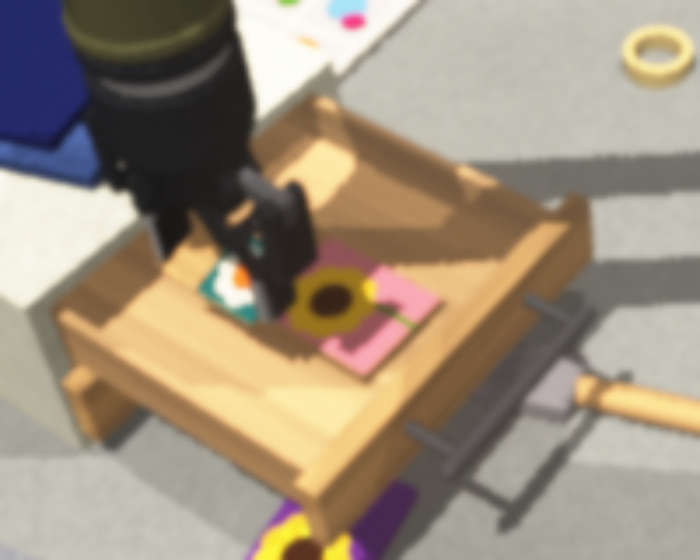

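Emit:
{"op": "jog_arm", "data": {
  "grip": [1,1,1,1,1,1,1],
  "offset": [
    [-0.5,-0.35,0],
    [-0.5,-0.35,0],
    [-0.5,-0.35,0],
    [-0.5,-0.25,0],
    [0,0,0.8],
    [0,0,0.6],
    [0,0,0]
  ],
  "twist": [0,0,0,0,0,0,0]
}}

```text
time_s: 71.62
tcp_pos: [0.5459, 0.3226, 0.0999]
eef_rot: [-2.25, -2.191, 0.004]
ft_force: [0.1, -0.5, -0.5]
gripper_width: 0.0691
grip_force: 28.5
```

Emit:
{"op": "jog_arm", "data": {
  "grip": [1,1,1,1,1],
  "offset": [
    [0,0,0.15],
    [0,0,0.15],
    [0,0,0.1],
    [0,0,0],
    [0,0,0]
  ],
  "twist": [0,0,0,0,0]
}}

```text
time_s: 72.25
tcp_pos: [0.5495, 0.3231, 0.0977]
eef_rot: [2.248, 2.189, 0.01]
ft_force: [-0.3, -3.9, 15.5]
gripper_width: 0.069
grip_force: 29.9
```

Emit:
{"op": "jog_arm", "data": {
  "grip": [1,-0.9,-0.9,-0.9,-0.9,-0.9,-0.9,-0.9,-0.9,-0.9],
  "offset": [
    [0,0,-0.15],
    [0,0,0],
    [0,0,0],
    [0,0,0],
    [0,0,-0.4],
    [0,0,-0.6],
    [0,0,-1],
    [0,0,-1],
    [0,0,-1],
    [0,0,-0.5]
  ],
  "twist": [0,0,0,0,0,0,0,0,0,0]
}}

```text
time_s: 73.5
tcp_pos: [0.5473, 0.3232, 0.189]
eef_rot: [2.25, 2.191, 0.005]
ft_force: [-0.4, -0.5, -0.3]
gripper_width: 0.0809
grip_force: 0.0
```

Emit:
{"op": "jog_arm", "data": {
  "grip": [1,1,1,1,1,1,1,1,1,1,1,1],
  "offset": [
    [0,-1,0],
    [0,-1,0],
    [0,-1,0],
    [0,-1,0],
    [0,-1,0],
    [0,-1,0],
    [0,-1,0],
    [0,-1,0],
    [0,-0.8,0],
    [0,0,0],
    [0,0,0],
    [0,0,0]
  ],
  "twist": [0,0,0,0,0,0,0,0,0,0,0,0]
}}

```text
time_s: 75.0
tcp_pos: [0.3714, 0.3277, 0.1868]
eef_rot: [2.251, 2.191, 0.001]
ft_force: [-0.1, 0.5, 0.3]
gripper_width: 0.0002
grip_force: 0.0
```

```bash
python3 m.py; python3 - <<'E'
from h import *
plan(.380,.318,.1)
E
```

```text
top 374 [547.6 312.4  70.3  43.8  -2.6] [0.54732614 0.31270467 0.09533604]
top 942 [550.8 314.8 112.6  67.7  -1.7] [0.54878205 0.31301785 0.08706214]
 teal 73 [0.5349148 0.3141641 0.0953042] [0.01562971 0.01417176 0.00189279]
side 601 [544.9 316.2  72.5  44.1  -1.4] [0.5443989  0.31636824 0.09464143]
side 1485 [547.8 319.2 114.8  69.1  -1.8] [0.54170219 0.32311836 0.08602674]
 teal 42 [0.53309324 0.31666082 0.09469207] [0.01574647 0.01436038 0.00139762]
top 383 [547.6 313.   70.3  42.7  -2.6] [0.54701742 0.3129444  0.09533965]
top 952 [553.2 314.7 118.4  67.7  -1.7] [0.54971188 0.31336658 0.08700465]
 teal 71 [0.53538331 0.31454193 0.09536966] [0.01545563 0.01429156 0.00189946]
side 602 [544.8 316.8  72.8  44.5  -3.1] [0.54440228 0.31674552 0.09468179]
side 1484 [547.1 318.6 116.2  67.9  -1.7] [0.5415078  0.32327832 0.0860417 ]
 teal 42 [0.53312201 0.31663317 0.09464482] [0.01563326 0.01436129 0.00090293]
at [0.371  0.3274 0.1866] yaw 1.544 t 75.2 twist units -0.0 then units [-0.46  0.46  4.33]
```

View pics/now_side.png

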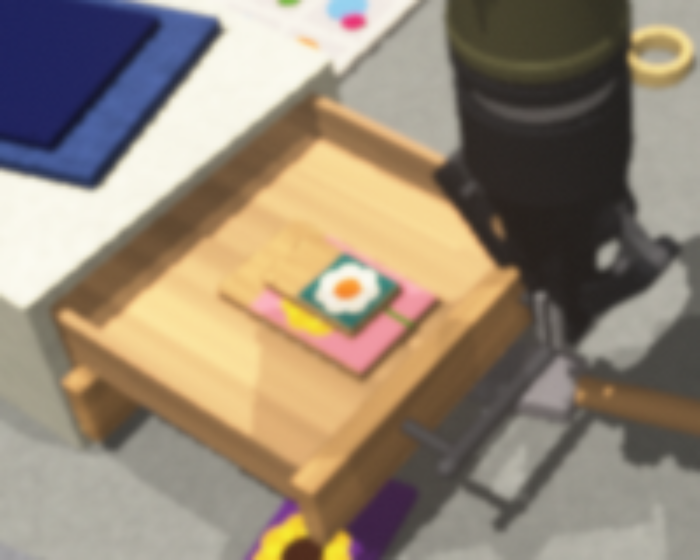

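panel_4 is now flat and centred on panel_1, within about 3 mm, at crop (350,290). Next I close the drawer by pushing the handle.

Emit:
{"op": "jog_arm", "data": {
  "grip": [1,1,1,1,1,1,1],
  "offset": [
    [-0.46,-0.3,0.5],
    [0,0,1],
    [0,0,1],
    [0,0,1],
    [0,0,0.7],
    [0,0,0.4],
    [0,0,0]
  ],
  "twist": [0,0,0,0,0,0,0]
}}

```text
time_s: 76.08
tcp_pos: [0.364, 0.3181, 0.0943]
eef_rot: [-2.251, -2.191, 0.002]
ft_force: [0.1, 0.3, 0.3]
gripper_width: -0.0001
grip_force: 0.0
```

Emit:
{"op": "jog_arm", "data": {
  "grip": [1,1,1,1,1,1,1,1,1,1,1,1],
  "offset": [
    [0,0.2,0],
    [0,0.2,0],
    [0,0.2,0],
    [0,0.2,0],
    [0,0.2,0],
    [0,0.2,0],
    [0,0.25,0],
    [0,0.3,0],
    [0,0.35,0],
    [0,0.4,0],
    [0,0.45,0],
    [0,0.45,0]
  ],
  "twist": [0,0,0,0,0,0,0,0,0,0,0,0]
}}

```text
time_s: 77.58
tcp_pos: [0.433, 0.3167, 0.0946]
eef_rot: [-2.251, -2.191, -0.0]
ft_force: [-0.9, 1.5, -0.6]
gripper_width: 0.0001
grip_force: 0.6
```

Emit:
{"op": "jog_arm", "data": {
  "grip": [1,1,1,1,1,1,1,1,1,1,1,1],
  "offset": [
    [0,0.45,0],
    [0,0.45,0],
    [0,0.45,0],
    [0,0.45,0],
    [0,0.45,0],
    [0,0.45,0],
    [0,0.4,0],
    [0,0.35,0],
    [0,0.3,0],
    [0,0.2,0],
    [0,0.1,0],
    [0,0,0]
  ],
  "twist": [0,0,0,0,0,0,0,0,0,0,0,0]
}}

```text
time_s: 79.08
tcp_pos: [0.5135, 0.3143, 0.0948]
eef_rot: [2.251, 2.191, 0.0]
ft_force: [-0.6, -0.7, 0.4]
gripper_width: 0.0001
grip_force: 0.0
```

```bash
cat > d.py <<'E'
from h import *
plan(.576,.315,.094)
for n in('top','side'):
    c=cam(n); C=cloud(c)
    k=(C[...,2]>.09)&(C[...,2]<.106)&(C[...,0]>.37)&(C[...,0]<.62)&(C[...,1]>.24)&(C[...,1]<.40); q=C[k]
    print(n,len(q),np.percentile(q,[2,25,50,75,98],0)[:,0].round(3) if len(q) else '')
    k=(C[...,2]>.0905)&(C[...,2]<.104)&(C[...,0]>.5)&(C[...,0]<.72)&(C[...,1]>.27)&(C[...,1]<.37); print(k.sum())
E
python3 d.py
```

```text
at [0.5135 0.3143 0.0948] yaw 1.544 t 79.075 twist units -0.0 then units [0.12 3.12 0.04]
top 174 [0.506 0.53  0.536 0.566 0.588]
200
side 543 [0.5   0.53  0.544 0.569 0.571]
626
```

Emit:
{"op": "jog_arm", "data": {
  "grip": [1,1,1,1,1,1,1,1,1,1,1,1],
  "offset": [
    [0,0.15,0],
    [0,0.25,0],
    [0,0.35,0],
    [0,0.35,0],
    [0,0.35,0],
    [0,0.35,0],
    [0,0.3,0],
    [0,0.3,0],
    [0,0.2,0],
    [0,0.15,0],
    [0,0.1,0],
    [0,0,0]
  ],
  "twist": [0,0,0,0,0,0,0,0,0,0,0,0]
}}

```text
time_s: 80.68
tcp_pos: [0.5705, 0.3128, 0.0947]
eef_rot: [2.251, 2.191, 0.0]
ft_force: [0.8, 0.8, 0.2]
gripper_width: 0.0001
grip_force: 0.0
```

Emit:
{"op": "jog_arm", "data": {
  "grip": [1,1,1,1,1],
  "offset": [
    [0,0.1,0],
    [0,0.1,0],
    [0,0.1,0],
    [0,0.1,0],
    [0,0,0]
  ],
  "twist": [0,0,0,0,0]
}}

```text
time_s: 81.3
tcp_pos: [0.5777, 0.3126, 0.0946]
eef_rot: [-2.251, -2.191, 0.002]
ft_force: [-2.7, 1.5, 1.9]
gripper_width: -0.0001
grip_force: 1.5
```

Emit:
{"op": "jog_arm", "data": {
  "grip": [1,1,1,1,1],
  "offset": [
    [0,0.1,0],
    [0,0.1,0],
    [0,0.1,0],
    [0,0,0],
    [0,0,0]
  ],
  "twist": [0,0,0,0,0]
}}

```text
time_s: 81.92
tcp_pos: [0.578, 0.3125, 0.0946]
eef_rot: [-2.246, -2.187, 0.013]
ft_force: [-15.1, 1.8, 9.5]
gripper_width: 0.0001
grip_force: 7.6
```

Emit:
{"op": "jog_arm", "data": {
  "grip": [1,1,1,1],
  "offset": [
    [0,0.1,0],
    [0,0.05,0],
    [0,0,0],
    [0,0,0]
  ],
  "twist": [0,0,0,0]
}}

```text
time_s: 82.42
tcp_pos: [0.5782, 0.3125, 0.0946]
eef_rot: [-2.244, -2.184, 0.02]
ft_force: [-21.0, 2.7, 13.7]
gripper_width: -0.0003
grip_force: 10.6
```

The handle is at a hard stop where "shut" was predicted. I'll back off and check.

Emit:
{"op": "jog_arm", "data": {
  "grip": [1,1,1,1,1,1,1,1,1,1,1,1],
  "offset": [
    [0,-0.4,0],
    [0,-1,0],
    [0,-1,0],
    [0,-1,0],
    [0,-1,0],
    [0,0,-1],
    [0,0,-1],
    [0,0,-1],
    [0,0,-1],
    [0,0,-1],
    [0,0,0],
    [0,0,0]
  ],
  "twist": [0,0,0,0,0,0,0,0,0,0,0,0]
}}

```text
time_s: 83.92
tcp_pos: [0.4994, 0.3146, 0.1941]
eef_rot: [2.251, 2.191, -0.0]
ft_force: [-0.2, -0.7, 0.5]
gripper_width: -0.0002
grip_force: 0.0
```

```bash
python3 d.py; python3 - <<'E'
from h import *
c=cam('side'); C=cloud(c); hsv=cv2.cvtColor(c['img'],cv2.COLOR_RGB2HSV); H=hsv[...,0]
m=np.zeros((400,640),bool); m[120:200,270:375]=1
r=m&((H<6)|(H>174))&(hsv[...,1]>170); print('grip',C[r].mean(0),r.sum())
# front panel face vs unit front
for nm,lo,hi in(('front',.108,.124),('unit',.127,.134)):
    k=(C[...,2]>lo)&(C[...,2]<hi)&(C[...,0]>.55)&(C[...,0]<.72)&(C[...,1]>.25)&(C[...,1]<.38); print(nm,np.percentile(C[k][:,0],[1,10,50]).round(3),k.sum())
print('holes',((C[...,2]<.1)&(C[...,0]>.655)&(C[...,0]<.8)&(C[...,1]>.24)&(C[...,1]<.4)&(C[...,2]>.06)).sum())
E
```

```text
at [0.4994 0.3146 0.1941] yaw 1.544 t 83.925 twist units -0.0 then units [0.12 3.83 5.01]
top 175 [0.592 0.594 0.597 0.601 0.618]
187
side 385 [0.59  0.593 0.595 0.599 0.617]
482
grip [ 0.63983347 -0.09573456  0.08293275] 188
front [0.63  0.631 0.638] 612
unit [0.646 0.65  0.673] 1219
holes 45
```

```bash
python3 -c "
from plant import robot
print(robot.job_done())"
```

```text
the job is handed in; nothing more can be done
None
```

I stamped panel_1 and panel_4 (the only two present), stacked them largest at the bottom in the top drawer, pushed the drawer to its stop and handed the job in; no verdict came back, and I couldn't see the pile once the drawer was shut.

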